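# Pack the welding consumables crate and clamp the stop

### The job

Pack the welding consumables (whichever of the blue rod can, white-and-green jar, copper spool, square tin and carton are on the table) into the plywood crate: first loosen the clamp knob fully, slide the red stop all the way back, and stand every one of them upright in the crate in a single row. Then slide the stop up so that the row is packed tight against the fixed end wall with no gaps, and turn the clamp knob fully tight to lock it; leave the tools and other things on the bench where they are.

Things in the scene. Friction and masses are not known exactly. Their poses are not given: they have to be found in the camera images.
- crate: Packing crate, fixed: open plywood trough for one row, 390 mm long, walls 6 mm thick, 38 mm high, floor top 6 mm above the table; inside 66 mm wide, 380 long. Origin: underside, middle of the trough; x along the row towards the end where the stop parks, y across, z up. Inner faces: fixed end wall (62 mm high) x = -190 mm, side walls y = -33 and +33.
- stop (a joint): Red sliding stop in the crate, m: 0 = parked all the way back, its face 330 mm from the fixed end wall's inner face; growing values bring it towards that wall (face-to-wall distance = 0.330 - value), up to 0.19. It rubs with about 2.5 N when the clamp is free.
- stop_face (a point): Middle of the stop's pusher face (62 mm wide, 8 to 60 mm above the table) that bears on the row; crate's axes, the face looks to -x. The carriage reaches 50 mm behind the face (+x); its red bridge plate, top 48 mm above the table, passes over both walls.
- stop_grip (a point): Grip point on the stop's steel fin, 78 mm above the table, 30 mm behind the face, crate's axes. The fin is 14 mm thick across the row (y), 36 mm long (x), and stands from 48 to 95 mm above the table: pinch it across y to slide the stop.
- clamp (a joint): Clamp knob on the stop, rad: 0 = free, grows turning clockwise seen from above, 1.5 = hard tight (range 0 to 1.5). Its cam bites on the crate's rail from about 1.05; it takes about 0.2 N m to turn, stays where it is left, and tight it holds the stop against about 10 N. Free means below 0.3, tight above 1.2.
- clamp_grip (a point): Grip point on the orange bar of the clamp knob, on its vertical axis, 79 mm above the table. Bar 46 mm long (this point's x), 14 mm thick (y), 56 to 88 mm above the table, on a black disc 38 mm across. Axis 61 mm to the -y side of the trough's middle line, 25 mm behind the stop's face. Bar along the crate's x at joint 0, turned clockwise by the joint value.
- rod_can: Blue welding-rod can with a light blue cap: cylinder 58 mm across, 92 mm tall, 0.2 to 0.4 kg. Bottom-heavy; stands upright on the table at the start; may be absent. Origin: centre of the underside; z up. 
- jar: White jar with a green label and green lid: cylinder 60 mm across, 85 mm tall, 0.2 to 0.4 kg. Bottom-heavy; stands upright on the table at the start; may be absent. Origin: centre of the underside; z up. 
- spool: Copper wire spool with black flanges, on end: cylinder 60 mm across, 80 mm tall, 0.2 to 0.5 kg. Bottom-heavy; stands upright on the table at the start; may be absent. Origin: centre of the underside; z up. 
- tin: Square grey tin with a yellow lid: 58 x 58 mm, 82 mm tall, 0.2 to 0.4 kg, sides along its x and y. Bottom-heavy; stands upright on the table at the start; may be absent. Origin: centre of the underside; z up. 
- carton: Square cardboard carton: 54 x 54 mm, 88 mm tall, 0.14 to 0.26 kg, sides along its x and y. Bottom-heavy; stands upright on the table at the start; may be absent. Origin: centre of the underside; z up. 
- tape_roll: Bystander: yellow tape roll lying flat among the items, ring 90 mm across, 45 mm high, 60 mm bore. Origin: centre of the underside.
- wrench: Bystander: steel wrench, 190 mm long, lying along its x, origin under its middle.
- hammer: Bystander: hammer, 270 mm long, lying along its x, origin under its middle.
- spray: Bystander: green spray bottle with a red cap, 64 mm across, 160 mm tall, standing; origin: centre of the underside.
- mug: Bystander: blue mug, 80 mm across, 90 mm tall, standing; origin: centre of the underside.
- driver: Bystander: red screwdriver, 200 mm long, lying along its x, origin under its middle.

How it is judged:
On the way, in this order (a step that is already met when the one before it is completed fails the run):
1. the clamp knob is loosened (below 0.3 rad) (value of joint clamp below 0.3 rad), for 0.2 s.
2. the stop is slid all the way back (within 15 mm) with the clamp loose (value of joint clamp below 0.3 rad and value of joint stop below 0.015 m), for 0.2 s.
3. every item that is there stands upright on the crate's floor in the row (x of rod_can in the frame of crate between -0.167 and 0.145 m and y of rod_can in the frame of crate between -0.012 and 0.012 m and z of rod_can in the frame of crate between 0 and 0.014 m and angle between each of rod_can, jar, spool, tin, carton's own z axis and vertical below 0.14 rad and x of jar in the frame of crate between -0.166 and 0.145 m and y of jar in the frame of crate between -0.012 and 0.012 m and z of jar in the frame of crate between 0 and 0.014 m and x of spool in the frame of crate between -0.166 and 0.145 m and y of spool in the frame of crate between -0.012 and 0.012 m and z of spool in the frame of crate between 0 and 0.014 m and x of tin in the frame of crate between -0.167 and 0.145 m and y of tin in the frame of crate between -0.012 and 0.012 m and z of tin in the frame of crate between 0 and 0.014 m and x of carton in the frame of crate between -0.169 and 0.145 m and y of carton in the frame of crate between -0.012 and 0.012 m and z of carton in the frame of crate between 0 and 0.014 m), for 0.2 s.
4. with the clamp loose, the stop is slid up against the row, the gaps in the row adding up to less than 8 mm (all of step 3 and value of joint clamp below 0.3 rad and value of joint stop above 0.032 m and (value of joint stop above 0.09 m or height (world z) of rod_can above -5 m) and (value of joint stop above 0.092 m or height (world z) of jar above -5 m) and (value of joint stop above 0.092 m or height (world z) of spool above -5 m) and (value of joint stop above 0.09 m or height (world z) of tin above -5 m) and (value of joint stop above 0.086 m or height (world z) of carton above -5 m) and (value of joint stop above 0.15 m or height (world z) of any of rod_can, jar above -5 m) and (value of joint stop above 0.15 m or height (world z) of any of rod_can, spool above -5 m) and (value of joint stop above 0.148 m or height (world z) of any of rod_can, tin above -5 m) and (value of joint stop above 0.144 m or height (world z) of any of rod_can, carton above -5 m) and (value of joint stop above 0.152 m or height (world z) of any of jar, spool above -5 m) and (value of joint stop above 0.15 m or height (world z) of any of jar, tin above -5 m) and (value of joint stop above 0.146 m or height (world z) of any of jar, carton above -5 m) and (value of joint stop above 0.15 m or height (world z) of any of spool, tin above -5 m) and (value of joint stop above 0.146 m or height (world z) of any of spool, carton above -5 m) and (value of joint stop above 0.144 m or height (world z) of any of tin, carton above -5 m)), for 0.2 s.
5. the clamp knob is turned tight (above 1.2 rad) (value of joint clamp above 1.2 rad), for 0.2 s.
At the end, for the whole second after the job is handed in: The clamp knob is tight (above 1.2 rad); every item that is there stands at rest on the crate's floor (tilt under 8 degrees, within 12 mm of the row's middle line); the stop is up against the row: face-to-wall distance at most 8 mm more than the widths of the items added up (all of step 3 and value of joint clamp above 1.2 rad and value of joint stop above 0.032 m and (value of joint stop above 0.09 m or height (world z) of rod_can above -5 m) and (value of joint stop above 0.092 m or height (world z) of jar above -5 m) and (value of joint stop above 0.092 m or height (world z) of spool above -5 m) and (value of joint stop above 0.09 m or height (world z) of tin above -5 m) and (value of joint stop above 0.086 m or height (world z) of carton above -5 m) and (value of joint stop above 0.15 m or height (world z) of any of rod_can, jar above -5 m) and (value of joint stop above 0.15 m or height (world z) of any of rod_can, spool above -5 m) and (value of joint stop above 0.148 m or height (world z) of any of rod_can, tin above -5 m) and (value of joint stop above 0.144 m or height (world z) of any of rod_can, carton above -5 m) and (value of joint stop above 0.152 m or height (world z) of any of jar, spool above -5 m) and (value of joint stop above 0.15 m or height (world z) of any of jar, tin above -5 m) and (value of joint stop above 0.146 m or height (world z) of any of jar, carton above -5 m) and (value of joint stop above 0.15 m or height (world z) of any of spool, tin above -5 m) and (value of joint stop above 0.146 m or height (world z) of any of spool, carton above -5 m) and (value of joint stop above 0.144 m or height (world z) of any of tin, carton above -5 m) and linear speed of each of rod_can, jar, spool, tin, carton below 0.02 m/s); the robot touches nothing.
It fails at once if a bystander (tape roll, wrench, hammer, spray bottle, mug, screwdriver) is shoved more than 6 cm from its place or a standing one is knocked over (distance of any of tape_roll, spray, mug, wrench, hammer, driver from where it was at the start of the episode above 0.06 m or angle between any of spray, mug's own z axis and vertical above 0.6 rad).
Of rod_can, jar, spool, tin, carton only 3 to 5 are there at a start; the rules pass over those that are not, and their reading is None.
At some moment in a run one of rod_can, jar, spool, tin, carton may be knocked a few centimetres aside while the robot is not near it.
It also fails if it takes over 210 s, if anything falls off the work surface, if the arm or the gripper's body presses on something with over 40 N, if the wrist force passes 120 N, or if a joint passes its speed limit or range.

### The arm

A 7-joint arm with a two-finger parallel gripper is mounted at the origin on the work surface. World frame = base frame: x ahead of the robot, y to its left, z up, the work surface at z = 0. Lengths are in m, angles in rad, forces in N, time in s.
With the tool pointing down it reaches from about 0.425 to 0.875 m from the base axis. Payload 8.4 kg.
Tool frame: the origin (TCP) lies on the centre line of the jaws, within the pads' length; the fingertips stand ctrl.finger_overhang ahead of it and the grasp point (between the pads) lies 2 mm behind it (ctrl.finger_overhang is the distance from the TCP to the fingertips, in m); z points along the fingers, y is the line along which they close (so a half turn about z gives the same grasp; the last joint's range is limited). The gripper opens to 85 mm and grips with 20 to 120 N. Pads are 22 mm wide; open, the fingers measure 114 mm over their backs; the gripper's body (76 mm by 85 mm) begins 54 mm behind the grasp point. The pads swing forward as they close: fully open they stand 13 mm farther back than shut.
Start: joints at [-1.387, 0.333, 0.04, 1.465, -0.013, 1.343, -0.059], TCP at [0.181, 0.624, 0.248] pointing down, gripper open.
Joint ranges: [-2.58, 2.58], [-0.38, 2.09], [-1.3, 1.39], [0.25, 2.4], [-1.5, 4.64], [0.08, 2.09], [-2.65, 2.65]. Speed limits (rad/s): [2.22, 2.22, 2.79, 2.79, 3.14, 3.14, 3.14].

### API

Orientations are given as a unit quaternion [w, x, y, z].
In Python, from bench import ctrl gives the robot as it stands.
- The arm moves only by the tool carry_out, never from a script. Its argument "series" is a list of rows, each a list of 5 numbers: the closure, from 0 (fully open) to 1 (shut), then the shift along the world's x, y, z in m, then the turn about the world's z in degrees. In form: [[hand, x, y, z, twist], ...]. A call has 1 to 20 rows; each row is the pose to reach, as a shift and turn from the pose commanded when the call began; what a row does not reach only later rows make up. A row lasts 1/8 s, in which the tool goes at most 62.5 mm and 10.7 degrees, less where a joint would pass 70% of its speed; a pose out of reach is approached as far as the arm can. A call with a gripper value outside its range is refused whole. The fingers move at their own pace and stop on an object; "newtons" is the grip in N (left out, the last holds). Time passes only in rows, so rows that repeat a pose let the fingers close. It gives the time, the measured TCP pose, the force, the opening and the grip force at its end, in the units of the state.
- ctrl.get_state(): the state, without advancing time (a new reading comes with each control period).
- ctrl.grab_frame(name): name is "side" or "top" or "wrist"; returns a dict with "color" (400x640x3 uint8, red, green, blue), "intrinsics" (3x3 intrinsics, pixels), "view" (4x4, takes a point from world to camera coordinates). Camera axes: x right, y down, z forward; pixel columns grow to the right and rows downward; lengths in m; the calibration is good to about 2 mm. A picture is of the moment at which its call begins. There is no depth.
- ctrl.close_job(): hands the job in; it is judged then, once.
The state is a dict: "t": time; "joints": joint angles; "joint_velocities": joint speeds; "tau": joint torques, N m; "tcp_pos": TCP position; "tcp_rot": TCP orientation; "contact_force": force on the tool from outside, world axes, zero at the start; "ft_torque": the same for the moment, N m; "finger_gap": finger opening in m; "finger_force": force on a finger pad.
Only numpy, scipy, OpenCV 4.12 (cv2) and the standard library are available. Lean on these libraries where they do the work, as an engineer would, in place of code of your own. Each camera call takes 0.05 s, during which the arm holds its last target. There are 200 camera calls.

## Working session

There is one attempt and no reset: what is moved stays moved. The work goes in short steps, Python scripts to look and compute and a tool call to move; the robot and the scene stay as the last step left them, time stands still between calls to the robot, and variables do not carry over. Pictures are saved under pics/ and viewed, at most 14 in all, crops included, and the job is handed in when it is done.

Besides the shell and the picture viewer there is one more tool, called as a command line: name --pt "numbers of a row" for each row, then --argument value for the rest. carry_out: Moves the arm, as the interface text tells. Its arguments: {"type":"object","properties":{"series":{"type":"array","items":{"type":"array","items":{"type":"number"}}},"newtons":{"type":"number"}},"required":["series"]}

```bash
mkdir -p pics
cat > h.py <<'E'
import numpy as np, cv2
from bench import ctrl
def grab(n,save=None):
    f=ctrl.grab_frame(n); im=cv2.cvtColor(f["color"],cv2.COLOR_RGB2BGR)
    if save: cv2.imwrite(f"pics/{save}.png",im); np.savez(f"pics/{save}.npz",K=f["intrinsics"],V=f["view"])
    return im
def cal(s): d=np.load(f"pics/{s}.npz"); return d["K"],d["V"]
def ray(s,u,v,z):
    K,V=cal(s); R,t=V[:3,:3],V[:3,3]; c=-R.T@t; d=R.T@np.linalg.solve(K,[u,v,1.]); return c+d*(z-c[2])/d[2]
def proj(s,p):
    K,V=cal(s); q=K@(V[:3,:3]@np.array(p)+V[:3,3]); return q[:2]/q[2]
E
python3 - <<'E'
from h import *
grab("top","top0"); grab("side","side0")
s=ctrl.get_state(); print(s, ctrl.finger_overhang)
for n in("top0","side0"):
    K,V=cal(n); print(K,V,-V[:3,:3].T@V[:3,3])
E
```

```text
{'t': 0.1, 'joints': array([-1.38719416,  0.33384274,  0.03988528,  1.46619128, -0.01340488,
        1.34328361, -0.05846552]), 'joint_velocities': array([-0.00047145, -0.00167601,  0.00093058, -0.00154725,  0.00080035,
        0.00030101,  0.00112788]), 'tau': array([ 4.15383984e-03, -6.60021472e+01,  1.37017775e+00, -4.06470859e+01,
        1.68993889e-02,  9.05570691e-03, -8.33335406e-06]), 'tcp_pos': array([0.18130116, 0.62380122, 0.24750459]), 'tcp_rot': array([-5.47641122e-05,  1.40927175e-01,  9.90019696e-01, -7.27387282e-04]), 'contact_force': array([ 0.24669387, -0.61432636, -0.02358111]), 'ft_torque': array([-0.02113612, -0.0169051 ,  0.03799763]), 'finger_force': 0.0, 'finger_gap': 0.08516065465024701} 0.017
[[508.83314118   0.         322.94775689]
 [  0.         508.83314118 192.90203641]
 [  0.           0.           1.        ]] [[ 0.0886207  -0.99605586  0.00437048 -0.08480542]
 [-0.97517347 -0.08765504 -0.2033551   0.49862803]
 [ 0.20293613  0.0137595  -0.9790953   1.48863156]
 [ 0.          0.          0.          1.        ]] [ 0.19166721 -0.0612465   1.55928135]
[[503.95498649   0.         318.57745012]
 [  0.         503.95498649 205.85508262]
 [  0.           0.           1.        ]] [[ 0.85723476 -0.51489914  0.00523826 -0.46632726]
 [-0.39524736 -0.66448355 -0.63422483  0.22635859]
 [ 0.33004256  0.54160916 -0.77313092  1.2349437 ]
 [ 0.          0.          0.          1.        ]] [ 0.0816356  -0.75855677  1.10077815]
```

View pics/top0.png

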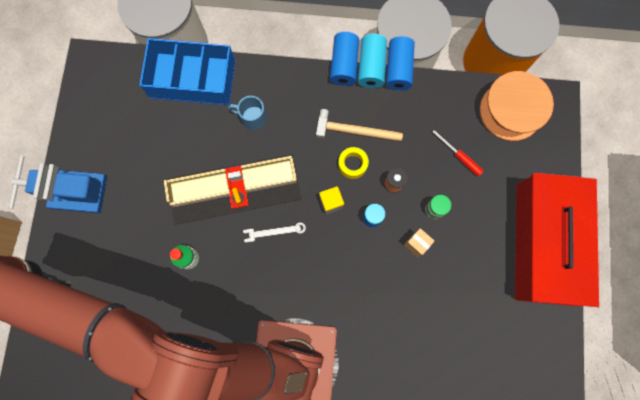

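View pics/side0.png

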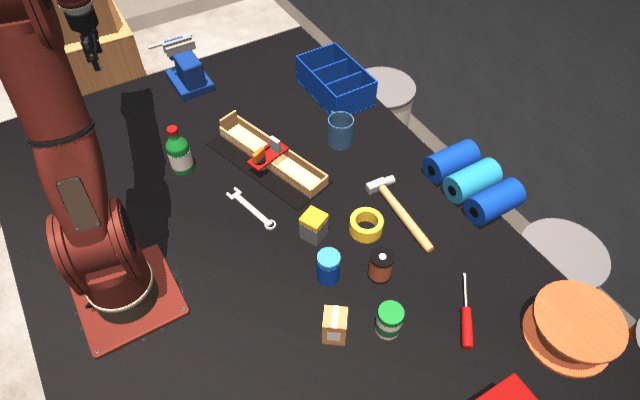

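Run:
```python
from h import *
im=cv2.imread("pics/top0.png")
cv2.imwrite("pics/c1.png",cv2.resize(im[145:225,155:310],None,fx=5,fy=5,interpolation=cv2.INTER_CUBIC))
cv2.imwrite("pics/c2.png",cv2.resize(im[140:260,310:460],None,fx=5,fy=5,interpolation=cv2.INTER_CUBIC))
```

```text
(no output)
```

View pics/c1.png

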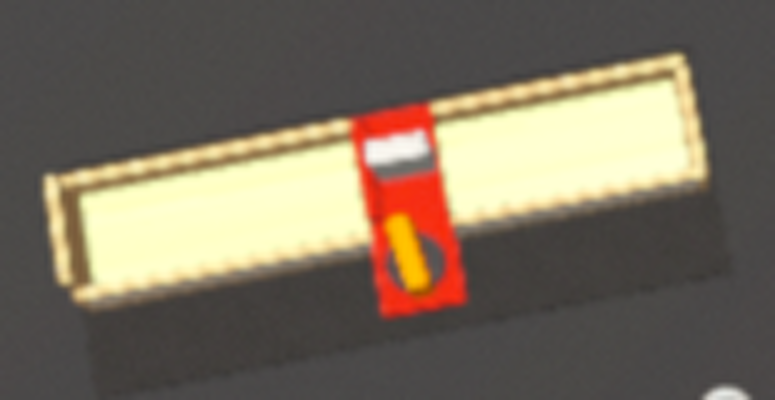

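View pics/c2.png

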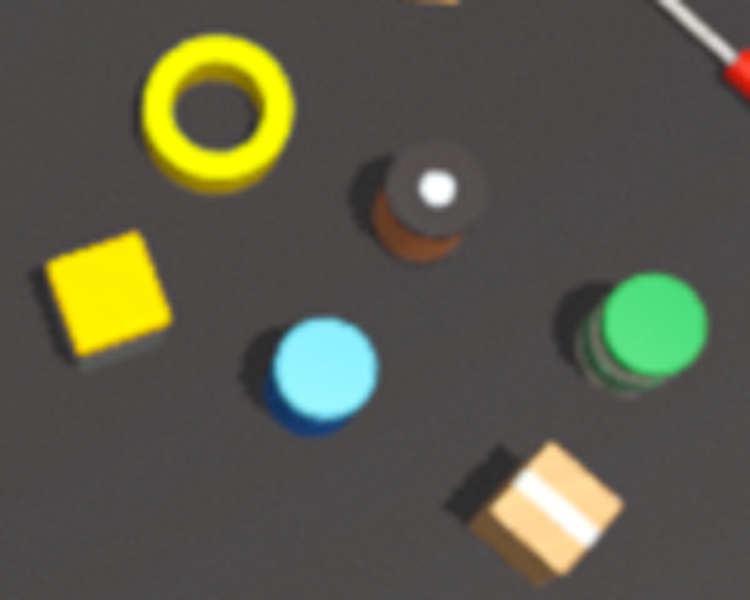

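```bash
cat > m.py <<'E'
from h import *
def c1(u,v,z): return ray("top0",155+(u+.5)/5-.5,145+(v+.5)/5-.5,z)
def c2(u,v,z): return ray("top0",310+(u+.5)/5-.5,140+(v+.5)/5-.5,z)
E
python3 - <<'E'
from m import *
np.set_printoptions(precision=4,suppress=True)
R1,R2,L2=c1(685,55,.038),c1(707,182,.038),c1(78,302,.038)
L1=c1(45,176,.062); L3=c1(58,284,.062)
print("corners",R1,R2,L2,L1,L3)
d=R2-L2; print("len",np.linalg.norm(d),np.linalg.norm(R1-R2),np.linalg.norm(R1-L1)); 
print("ang near",np.degrees(np.arctan2(d[1],d[0])),"far",np.degrees(np.arctan2(*(R1-L1)[[1,0]])))
a,b=c1(397,215,.088),c1(418,290,.088); print("bar",a,b,np.linalg.norm(a-b),np.degrees(np.arctan2(*(b-a)[[1,0]])))
print("fin top", [c1(u,v,.095) for u,v in((363,140),(427,130),(430,155),(370,168))])
print("bridge",[c1(u,v,.048) for u,v in((352,118),(430,104),(382,317),(467,302))])
print("tin",[c2(u,v,.082) for u,v in((47,265),(137,231),(172,322),(81,355))])
print("carton",[c2(u,v,.088) for u,v in((550,441),(623,503),(562,576),(488,507))])
print("can",c2(326,368,.092),"jar",c2(655,325,.085),"spool",c2(437,188,.080), "tape",c2(218,107,.045))
E
```

```text
corners [0.6159 0.0674 0.038 ] [0.5367 0.0458 0.038 ] [0.4281 0.4185 0.038 ] [0.4992 0.4423 0.062 ] [0.4342 0.4244 0.062 ]
len 0.38819193593692414 0.0820883565691962 0.3933552934211545
ang near -73.75595418568602 far -72.7027436070666
bar [0.489  0.2228 0.088 ] [0.4453 0.205  0.088 ] 0.04722045287358686 -157.74679607567163
fin top [array([0.5309, 0.2472, 0.095 ]), array([0.5404, 0.2102, 0.095 ]), array([0.5254, 0.2066, 0.095 ]), array([0.5144, 0.2409, 0.095 ])]
bridge [array([0.555 , 0.2655, 0.048 ]), array([0.5681, 0.2191, 0.048 ]), array([0.4338, 0.2318, 0.048 ]), array([0.4475, 0.1819, 0.048 ])]
tin [array([ 0.4977, -0.0287,  0.082 ]), array([ 0.5231, -0.0802,  0.082 ]), array([ 0.4701, -0.1054,  0.082 ]), array([ 0.4456, -0.0536,  0.082 ])]
carton [array([ 0.4184, -0.3303,  0.088 ]), array([ 0.386 , -0.3743,  0.088 ]), array([ 0.3406, -0.3411,  0.088 ]), array([ 0.3767, -0.2964,  0.088 ])]
can [ 0.449  -0.1969  0.092 ] jar [ 0.4932 -0.3891  0.085 ] spool [ 0.5659 -0.2568  0.08  ] tape [ 0.6138 -0.1239  0.045 ]
```

carry_out --pt "0.3 0.02 -0.03 0 -10" --pt "0.6 0.04 -0.06 0 -20" --pt "0.6 0.06 -0.09 0 -30" --pt "0.6 0.08 -0.12 0 -40" --pt "0.6 0.1 -0.15 0 -50" --pt "0.6 0.12 -0.18 0 -60" --pt "0.6 0.14 -0.21 0 -70" --pt "0.6 0.16 -0.24 0 -80" --pt "0.6 0.18 -0.27 0 -90" --pt "0.6 0.2 -0.3 0 -100" --pt "0.6 0.22 -0.33 0 -110" --pt "0.6 0.24 -0.36 0 -120" --pt "0.6 0.26 -0.39 -0.02 -130" --pt "0.6 0.286 -0.41 -0.05 -140" --pt "0.6 0.286 -0.41 -0.05 -141.5" --pt "0.6 0.286 -0.41 -0.05 -141.5" --pt "0.6 0.286 -0.41 -0.05 -141.5" --newtons 40

```text
t: 2.22
tcp_pos: [0.4671, 0.2152, 0.199]
tcp_rot: [-0.0, 0.981, 0.195, 0.0]
contact_force: [-0.2, 0.4, -0.2]
finger_gap: 0.0343
finger_force: 0.0
```

Run:
```python
from h import *
grab("wrist","w1"); s=ctrl.get_state(); print(s["tcp_pos"],s["tcp_rot"],s["joints"],s["finger_gap"])
for p in ((.467,.214,.088),(.489,.2228,.088),(.4453,.205,.088),(.5278,.2262,.095)): print(proj("w1",p))
```

```text
[0.46716547 0.21519065 0.19898709] [-4.29483689e-04  9.80873369e-01  1.94645962e-01  4.46799666e-04] [-1.01977914  0.08564865  0.5344704   1.88101333 -0.04763888  1.18612005
 -1.64808017] 0.03429821242722403
[318.21257278 198.77413402]
[318.5449563  170.86654651]
[318.25099981 224.82486347]
[334.30919714 124.26989539]
```

View pics/w1.png

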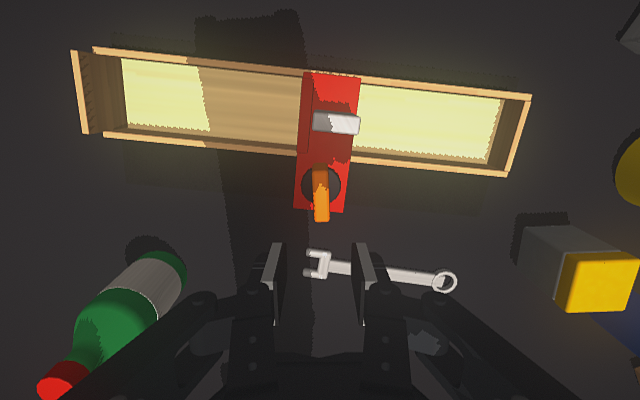

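carry_out --pt "0.6 0 -0.002 -0.05 0" --pt "0.6 0 -0.002 -0.09 0" --pt "0.6 0 -0.002 -0.119 0" --pt "0.6 0 -0.002 -0.119 0" --pt "1 0 -0.002 -0.119 0" --pt "1 0 -0.002 -0.119 0" --pt "1 0 -0.002 -0.119 0" --pt "1 0 -0.002 -0.119 0" --pt "1 0 -0.002 -0.119 10" --pt "1 0 -0.002 -0.119 20" --pt "1 0 -0.002 -0.119 30" --pt "1 0 -0.002 -0.119 40" --pt "1 0 -0.002 -0.119 50" --pt "1 0 -0.002 -0.119 60" --pt "1 0 -0.002 -0.119 70" --pt "1 0 -0.002 -0.119 79" --pt "1 0 -0.002 -0.119 83" --pt "1 0 -0.002 -0.119 83" --newtons 40

```text
t: 4.53
tcp_pos: [0.4698, 0.2118, 0.0809]
tcp_rot: [0.001, 0.607, 0.795, 0.002]
contact_force: [5.3, -0.3, 0.5]
finger_gap: 0.0135
finger_force: 39.3
```

carry_out --pt "0.6 0 0 0 0" --pt "0.6 0 0 0 0" --pt "0.6 0 0 0 0" --pt "0.6 0 0 0.03 0" --pt "0.6 0 0 0.055 0" --pt "0.6 0.03 0.006 0.055 1" --pt "0.6 0.0625 0.0115 0.055 1.5" --pt "0.6 0.0625 0.0115 0.055 1.5" --pt "0.6 0.0625 0.0115 0.03 1.5" --pt "0.6 0.0625 0.0115 0 1.5" --pt "0.6 0.0625 0.0115 0 1.5" --pt "1 0.0625 0.0115 0 1.5" --pt "1 0.0625 0.0115 0 1.5" --pt "1 0.0625 0.0115 0 1.5" --pt "1 0.0625 0.0115 0 1.5" --newtons 50

```text
t: 6.4
tcp_pos: [0.5303, 0.2239, 0.0806]
tcp_rot: [0.0, 0.596, 0.803, 0.001]
contact_force: [-2.8, -1.5, 6.7]
finger_gap: 0.0134
finger_force: 52.3
```

carry_out --pt "1 0.004 -0.014 0 0" --pt "1 0.008 -0.028 0 0" --pt "1 0.013 -0.043 0 0" --pt "1 0.017 -0.057 0 0" --pt "1 0.022 -0.073 0 0" --pt "1 0.026 -0.087 0 0" --pt "1 0.03 -0.101 0 0" --pt "1 0.035 -0.117 0 0" --pt "1 0.039 -0.131 0 0" --pt "1 0.042 -0.141 0 0" --pt "1 0.0435 -0.146 0 0" --pt "1 0.0435 -0.146 0 0" --pt "1 0.0435 -0.146 0 0"

```text
t: 8.02
tcp_pos: [0.5735, 0.0797, 0.0806]
tcp_rot: [-0.001, 0.596, 0.803, 0.001]
contact_force: [-4.7, 5.9, 9.3]
finger_gap: 0.0133
finger_force: 52.7
```

Run:
```python
from h import *
im=grab("top","top1"); s=ctrl.get_state(); print(s["tcp_pos"],s["joints"])
```

```text
[0.57350153 0.07973479 0.08055871] [-0.54393232  0.3513766   0.39532412  1.84307329 -0.16379578  0.97756819
  0.21596596]
```

View pics/top1.png

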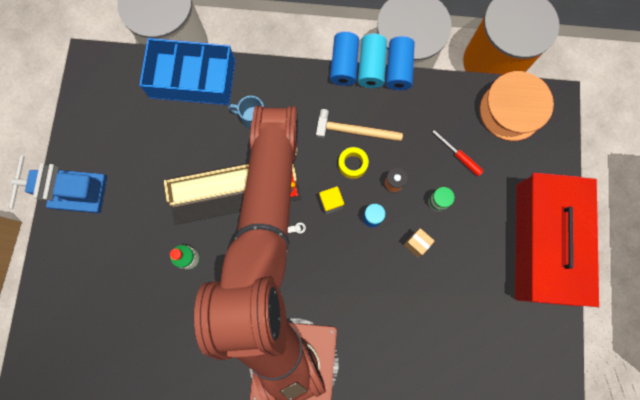

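carry_out --pt "0.6 0 0 0 0" --pt "0.6 0 0 0 0" --pt "0.6 0 0 0.03 0" --pt "0.6 0 0 0.07 0" --pt "0.3 -0.03 -0.05 0.07 3" --pt "0 -0.06 -0.1 0.07 6" --pt "0 -0.087 -0.144 0.07 9" --pt "0 -0.087 -0.144 0.07 9" --pt "0 -0.087 -0.144 0.03 9" --pt "0 -0.087 -0.144 -0.0165 9" --pt "0 -0.087 -0.144 -0.0165 9" --pt "1 -0.087 -0.144 -0.0165 9" --pt "1 -0.087 -0.144 -0.0165 9" --pt "1 -0.087 -0.144 -0.0165 9" --pt "1 -0.087 -0.144 -0.0165 9" --newtons 40

```text
t: 9.95
tcp_pos: [0.4877, -0.0664, 0.0647]
tcp_rot: [0.001, 0.531, 0.847, 0.001]
contact_force: [-2.5, -0.1, 7.8]
finger_gap: 0.0576
finger_force: 43.4
```

carry_out --pt "1 0 0 0.05 0" --pt "1 0 0.02 0.1 0" --pt "1 0 0.06 0.13 -1" --pt "1 0 0.12 0.13 -3" --pt "1 0 0.18 0.13 -5" --pt "1 -0.002 0.24 0.13 -7" --pt "1 -0.004 0.3 0.13 -9" --pt "1 -0.006 0.36 0.13 -9" --pt "1 -0.007 0.41 0.13 -9" --pt "1 -0.007 0.45 0.13 -9" --pt "1 -0.007 0.459 0.09 -9" --pt "1 -0.007 0.459 0.07 -9" --pt "1 -0.007 0.459 0.07 -9" --pt "1 -0.007 0.459 0.07 -9"

```text
t: 11.7
tcp_pos: [0.48, 0.3928, 0.1343]
tcp_rot: [0.0, 0.596, 0.803, 0.001]
contact_force: [0.1, -0.2, -2.4]
finger_gap: 0.0574
finger_force: 46.5
```

Run:
```python
from h import *
im=grab("wrist","w2"); s=ctrl.get_state(); print(s["tcp_pos"],s["joints"][6])
C=np.array([.5245,.2427]);u=np.array([.287,-.958]);v=-np.array([-.958,-.287])
d=s["tcp_pos"][:2]-C; print(d@u,d@v)
```

```text
[0.48012451 0.39296259 0.13454974] -0.4154662453640856
-0.15668732485284403 0.0006136392146918065
```

View pics/w2.png

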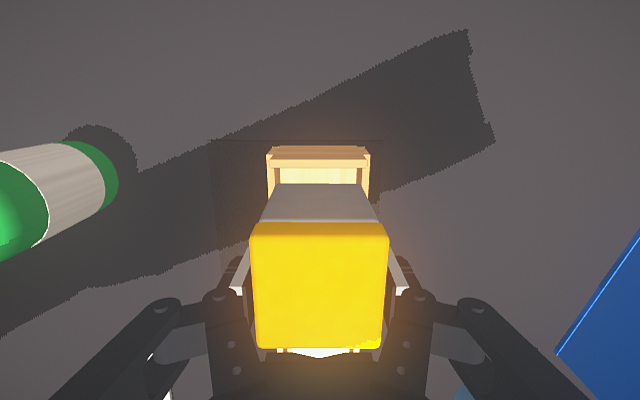

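carry_out --pt "1 0 0 -0.03 0" --pt "1 0 0 -0.05 0" --pt "1 0 0 -0.06 0" --pt "1 0 0 -0.065 0" --pt "1 0 0 -0.065 0" --pt "0 0 0 -0.065 0" --pt "0 0 0 -0.065 0" --pt "0 0 0 -0.065 0" --pt "0 0 0 -0.03 0" --pt "0 0 0 0.03 0" --pt "0 0 0 0.04 0"

```text
t: 13.12
tcp_pos: [0.4813, 0.3941, 0.1775]
tcp_rot: [0.001, 0.596, 0.803, 0.004]
contact_force: [0.4, -0.9, -0.1]
finger_gap: 0.0854
finger_force: 0.0
```

carry_out --pt "0 -0.003 -0.06 0 0" --pt "0 -0.006 -0.12 0 0" --pt "0 -0.009 -0.18 0 0" --pt "0 -0.012 -0.24 0 0" --pt "0 -0.015 -0.3 0 0" --pt "0 -0.018 -0.36 0 0" --pt "0 -0.02 -0.42 0 0" --pt "0 -0.023 -0.48 0 0" --pt "0 -0.026 -0.54 0 0" --pt "0 -0.028 -0.589 0 0" --pt "0 -0.028 -0.589 -0.01 0" --pt "0 -0.028 -0.589 -0.03 0"

```text
t: 14.62
tcp_pos: [0.4517, -0.1962, 0.1424]
tcp_rot: [0.0, 0.597, 0.803, 0.0]
contact_force: [-0.4, 0.2, 0.1]
finger_gap: 0.0852
finger_force: 0.0
```

Run:
```python
from h import *
im=grab("top","top2");im2=grab("wrist","w3"); s=ctrl.get_state(); print(s["tcp_pos"],s["joints"])
a=cv2.resize(im[150:270,160:470],None,fx=2.5,fy=2.5); b=cv2.resize(im2,None,fx=.47,fy=.47)
o=np.zeros((a.shape[0]+b.shape[0],a.shape[1],3),np.uint8); o[:a.shape[0]]=a; o[a.shape[0]:,:b.shape[1]]=b; cv2.imwrite("pics/m3.png",o); print(o.shape)
```

```text
[ 0.45010562 -0.19503875  0.1405931 ] [-0.29472926  0.10312689  0.65424785  2.00157977 -0.07086877  1.06303095
  0.68561994]
(488, 775, 3)
```

View pics/m3.png

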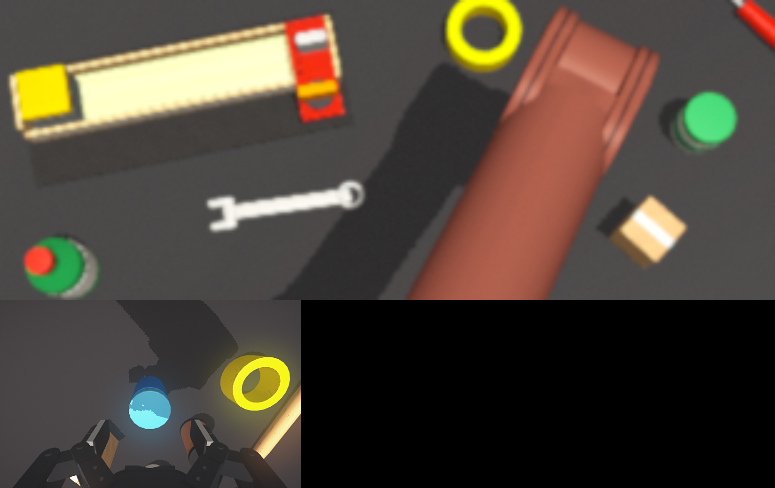

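carry_out --pt "0 0 0 -0.04 0" --pt "0 0 0 -0.07 0" --pt "0 0 0 -0.08 0" --pt "0 0 0 -0.08 0" --pt "1 0 0 -0.08 0" --pt "1 0 0 -0.08 0" --pt "1 0 0 -0.08 0" --pt "1 0 0 -0.08 0" --pt "1 0 0 -0.04 0" --pt "1 0 0.02 0.01 0" --pt "1 0.005 0.06 0.04 0" --pt "1 0.01 0.12 0.04 0" --pt "1 0.016 0.18 0.04 0" --pt "1 0.022 0.24 0.04 0" --pt "1 0.028 0.3 0.04 0" --pt "1 0.034 0.36 0.04 0" --pt "1 0.04 0.42 0.04 0" --pt "1 0.045 0.48 0.04 0" --pt "1 0.046 0.5276 0.02 0" --pt "1 0.046 0.5276 -0.01 0"

```text
t: 17.23
tcp_pos: [0.499, 0.3354, 0.1364]
tcp_rot: [0.001, 0.594, 0.804, 0.003]
contact_force: [-1.5, -18.8, 38.3]
finger_gap: 0.0573
finger_force: 47.7
```

carry_out --pt "1 0 0 0 0" --pt "1 0 0 0 0"

```text
t: 17.48
tcp_pos: [0.4973, 0.3313, 0.1331]
tcp_rot: [-0.0, 0.596, 0.803, 0.0]
contact_force: [-0.7, -0.2, -2.4]
finger_gap: 0.0571
finger_force: 36.9
```

```bash
cat > q.py <<'E'
from h import *
s=ctrl.get_state(); print(s["t"],s["tcp_pos"],s["finger_gap"])
C=np.array([.5245,.2427]);u=np.array([.287,-.958]);v=-np.array([-.958,-.287])
d=s["tcp_pos"][:2]-C; print("crate xy",d@u,d@v)
E
python3 - <<'E'
import q
from h import *
p=ray("top2",444.4,197.2,.085); print("jar",p)
E
```

```text
17.475 [0.49731887 0.33125056 0.13309792] 0.05711954521828596
crate xy -0.09263241914704462 -0.0006255125747804532
jar [ 0.51646421 -0.39939856  0.085     ]
```

carry_out --pt "1 0 0 -0.03 0" --pt "1 0 0 -0.05 0" --pt "1 0 0 -0.06 0" --pt "1 0 0 -0.064 0" --pt "1 0 0 -0.064 0" --pt "0 0 0 -0.064 0" --pt "0 0 0 -0.064 0" --pt "0 0 0 -0.064 0" --pt "0 0 0 -0.03 0" --pt "0 0 0 0.03 0" --pt "0 0 0 0.04 0" --pt "0 0.007 -0.06 0.04 0" --pt "0 0.015 -0.12 0.04 0" --pt "0 0.022 -0.18 0.04 0" --pt "0 0.029 -0.24 0.04 0" --pt "0 0.037 -0.3 0.04 0" --pt "0 0.044 -0.36 0.04 0" --pt "0 0.051 -0.42 0.04 0" --pt "0 0.059 -0.48 0.04 0" --pt "0 0.066 -0.54 0.04 0"

```text
t: 19.98
tcp_pos: [0.5635, -0.2103, 0.1726]
tcp_rot: [0.0, 0.596, 0.803, 0.0]
contact_force: [1.1, 0.2, 0.2]
finger_gap: 0.0855
finger_force: 0.0
```

carry_out --pt "0 0.005 -0.048 -0.01 0" --pt "0 0.005 -0.048 -0.03 0" --pt "0 0.005 -0.048 -0.03 0"

```text
t: 20.35
tcp_pos: [0.5673, -0.2556, 0.1406]
tcp_rot: [-0.002, 0.596, 0.803, -0.0]
contact_force: [0.0, 0.2, -0.5]
finger_gap: 0.0855
finger_force: 0.0
```

Run:
```python
import q
from h import *
im=grab("top","top3");im2=grab("wrist","w4")
a=cv2.resize(im[150:270,160:470],None,fx=2.5,fy=2.5); b=cv2.resize(im2,None,fx=.47,fy=.47)
o=np.zeros((a.shape[0]+b.shape[0],a.shape[1],3),np.uint8); o[:a.shape[0]]=a; o[a.shape[0]:,:b.shape[1]]=b; cv2.imwrite("pics/m4.png",o)
```

```text
20.35 [ 0.56732229 -0.25558619  0.14060283] 0.08545830994738118
crate xy 0.48964816254598037 -0.10198438317473586
```

View pics/m4.png

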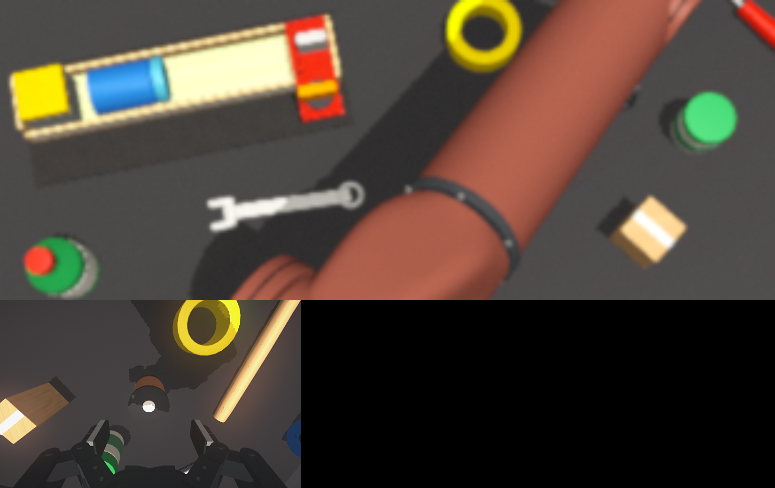

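Run:
```python
from h import *
C=np.array([.5245,.2427]);u=np.array([.287,-.958]);v=np.array([.958,.287])
for m,z in (((91,91),.035),((152,80),.05),((166,78),.045),((40,92),.088),((104,67),.035),((110,110),.035)):
    p=ray("top3",160+m[0]/2.5,150+m[1]/2.5,z)[:2]; print(m,p,(p-C)@u,(p-C)@v)
```

```text
(91, 91) [0.49315607 0.34820909] -0.11007341443213728 0.00025362066583675273
(152, 80) [0.51041076 0.27227952] -0.03238078958026744 -0.005008171734231771
(166, 78) [0.51548232 0.25670352] -0.016003441219921213 -0.004619926562678432
(40, 92) [0.47607466 0.39381323] -0.1586645497956841 -0.003021974303990504
(104, 67) [0.5245772  0.33649516] -0.08983361129820863 0.02699316821226956
(110, 110) [0.47165798 0.32180607] -0.09094927374086303 -0.027919215407701006
```

carry_out --pt "0 -0.004 0.04 0.03 0" --pt "0 -0.01 0.1 0.03 0" --pt "0 -0.016 0.16 0.03 0" --pt "0 -0.022 0.22 0.03 0" --pt "0 -0.028 0.28 0.03 0" --pt "0 -0.034 0.34 0.03 0" --pt "0 -0.04 0.4 0.03 0" --pt "0 -0.046 0.46 0.03 0" --pt "0 -0.052 0.51 0.01 0" --pt "0 -0.055 0.536 -0.02 0" --pt "0 -0.055 0.536 -0.05 0" --pt "0 -0.055 0.536 -0.07 0" --pt "0 -0.055 0.536 -0.08 0" --pt "0 -0.055 0.536 -0.086 0" --pt "0 -0.055 0.536 -0.086 0" --pt "1 -0.055 0.536 -0.086 0" --pt "1 -0.055 0.536 -0.086 0" --pt "1 -0.055 0.536 -0.086 0" --pt "1 -0.055 0.536 -0.086 0" --newtons 30

```text
t: 22.82
tcp_pos: [0.5137, 0.2794, 0.0579]
tcp_rot: [0.0, 0.596, 0.803, 0.0]
contact_force: [-2.1, -0.9, 7.0]
finger_gap: 0.0528
finger_force: 29.6
```

Run:
```python
import q
from h import *
s=ctrl.get_state(); print(s["contact_force"],s["finger_force"])
grab("side","s5"); im=cv2.imread("pics/s5.png"); cv2.imwrite("pics/s5c.png",cv2.resize(im[80:240,180:380],None,fx=3.5,fy=3.5))
```

```text
22.825 [0.51371509 0.27940937 0.05789344] 0.05275390637293509
crate xy -0.03826284046689607 0.00020364579938812876
[-2.12499651 -0.8780057   6.98735604] 29.595986008644104
```

View pics/s5c.png

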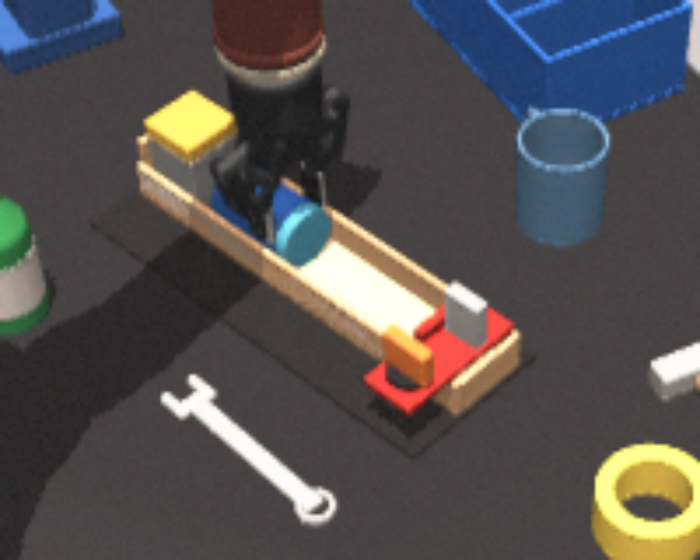

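carry_out --pt "0.2 0 0 0 0" --pt "0.2 0 0 0 0" --pt "0.2 0 0 -0.005 0" --pt "0.2 0 0 -0.005 0" --pt "1 0 0 -0.005 0" --pt "1 0 0 -0.005 0" --pt "1 0 0 -0.005 0" --pt "1 0 0 -0.005 0" --pt "1 0.003 -0.01 -0.005 0" --pt "1 0.006 -0.02 -0.005 0" --pt "1 0.009 -0.03 -0.005 0" --pt "1 0.012 -0.04 -0.005 0" --pt "1 0.015 -0.05 -0.005 0" --pt "1 0.018 -0.06 -0.005 0" --pt "1 0.02 -0.067 -0.005 0" --pt "1 0.02 -0.067 -0.005 0" --pt "1 0.02 -0.067 -0.005 0" --newtons 30

```text
t: 25.0
tcp_pos: [0.5339, 0.2107, 0.0519]
tcp_rot: [0.001, 0.597, 0.802, -0.0]
contact_force: [-0.0, -0.9, 7.0]
finger_gap: 0.0555
finger_force: 31.9
```

carry_out --pt "1 -0.001 0.004 0.009 0" --pt "1 -0.003 0.0095 0.0175 0" --pt "1 -0.005 0.016 0.025 0" --pt "1 -0.007 0.023 0.032 0" --pt "1 -0.009 0.031 0.038 0" --pt "1 -0.0105 0.0355 0.0405 0" --pt "1 -0.012 0.04 0.0425 0" --pt "1 -0.0135 0.0445 0.0445 0" --pt "1 -0.0145 0.049 0.046 0" --pt "1 -0.016 0.054 0.047 0" --pt "1 -0.0175 0.0585 0.048 0" --pt "1 -0.019 0.063 0.0485 0" --pt "1 -0.0205 0.068 0.0485 0" --pt "1 -0.022 0.073 0.0485 0" --pt "1 -0.0235 0.078 0.048 0" --pt "1 -0.025 0.083 0.047 0" --pt "1 -0.026 0.088 0.046 0" --pt "1 -0.0275 0.092 0.0445 0" --pt "1 -0.029 0.097 0.043 0" --pt "1 -0.029 0.097 0.043 0"

```text
t: 27.5
tcp_pos: [0.5063, 0.3036, 0.0947]
tcp_rot: [0.002, 0.598, 0.802, -0.002]
contact_force: [3.4, -17.2, 3.6]
finger_gap: 0.055
finger_force: 32.8
```

Run:
```python
import q
from h import *
s=ctrl.get_state(); print(s["contact_force"],s["finger_force"])
a=grab("side","s6")[80:240,180:380]; b=grab("wrist","w6"); a=cv2.resize(a,None,fx=2.2,fy=2.2); b=cv2.resize(b[:,120:520],(352,352))
cv2.imwrite("pics/m6.png",np.hstack([a[:352,:440],b]))
```

```text
27.5 [0.50631803 0.30359917 0.094659  ] 0.054993254219034816
crate xy -0.06355963190144617 5.97358225223616e-05
[  3.36957365 -17.20924294   3.63016973] 32.81567931175232
```

View pics/m6.png

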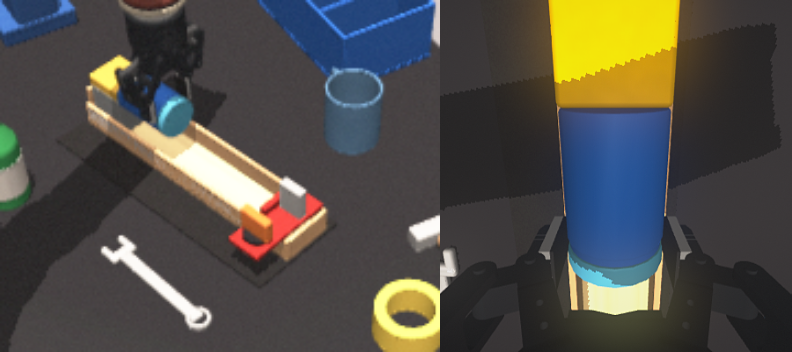

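Run:
```python
from h import *
K,V=cal("w6"); R,t=V[:3,:3],V[:3,3]; c=-R.T@t
C=np.array([.5245,.2427]);u=np.array([.287,-.958]);v=np.array([.958,.287])
print(K[0,0],"cam",c,(c[:2]-C)@u,(c[:2]-C)@v,"dir",R[2])
for uu,vv,w in ((315.5,122,118),(319.5,284,108),(318,121,134)):
    for W in (.058,):
        d=K[0,0]*W/w; p=R.T@(np.linalg.solve(K,[uu,vv,1])*d-t); print(p,(p[:2]-C)@u,(p[:2]-C)@v,p[2])
```

```text
301.69744405275645 cam [0.48258344 0.3814715  0.21896607] -0.14497314478949294 -0.0003286433024580166 dir [ 0.09101963 -0.3124006  -0.94557987]
[0.48478609 0.36772622 0.06689277] -0.13117301467256895 -0.002163398743607041 0.06689277236639413
[0.51054376 0.2882264  0.08111633] -0.04761972914416319 -0.00030400190029454647 0.08111632994484665
[0.48544342 0.37006805 0.0849079 ] -0.13322783336314378 -0.0008615742060697836 0.08490790231444238
```

carry_out --pt "1 0.0035 -0.0115 0 0" --pt "1 0.0035 -0.0115 0.02 0" --pt "1 0.0035 -0.0115 0.043 0" --pt "1 0.0005 -0.0015 0.044 0" --pt "1 -0.0005 0.002 0.049 0" --pt "1 -0.0015 0.005 0.055 0" --pt "1 -0.0025 0.009 0.06 0" --pt "1 -0.004 0.0135 0.065 0" --pt "1 -0.0055 0.018 0.069 0" --pt "1 -0.007 0.023 0.073 0" --pt "1 -0.0085 0.0285 0.076 0" --pt "1 -0.01 0.034 0.079 0" --pt "1 -0.012 0.04 0.0815 0" --pt "1 -0.014 0.046 0.0835 0" --pt "1 -0.014 0.046 0.0835 0" --newtons 20

```text
t: 29.48
tcp_pos: [0.49, 0.356, 0.1784]
tcp_rot: [-0.0, 0.596, 0.803, 0.0]
contact_force: [0.5, -0.3, -2.4]
finger_gap: 0.0554
finger_force: 31.9
```

Run:
```python
import q
from h import *
s=ctrl.get_state(); print(s["contact_force"],s["finger_force"])
a=grab("side","s7")[60:220,180:380]; b=grab("wrist","w7"); a=cv2.resize(a,None,fx=2.2,fy=2.2); b=cv2.resize(b[:,120:520],(352,352))
cv2.imwrite("pics/m7.png",np.hstack([a[:352,:440],b]))
```

```text
29.475 [0.49004454 0.35604045 0.178408  ] 0.05538379831321084
crate xy -0.11846886813281925 -0.0004796184640147622
[ 0.48859463 -0.25945153 -2.44473502] 31.88252627849579
```

View pics/m7.png

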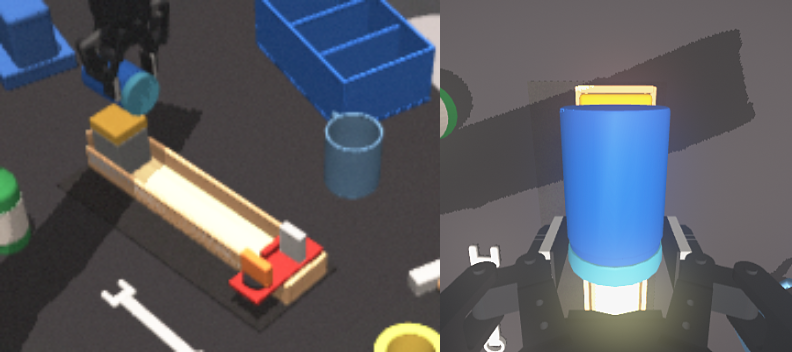

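carry_out --pt "1 0.01 -0.03 0 0" --pt "1 0.019 -0.064 0 0" --pt "1 0.019 -0.064 -0.03 0" --pt "1 0.019 -0.064 -0.053 0" --pt "1 0.019 -0.064 -0.0535 0" --pt "1 0.016 -0.053 -0.0535 0" --pt "1 0.015 -0.05 -0.047 0" --pt "1 0.014 -0.0475 -0.0415 0" --pt "1 0.013 -0.0435 -0.036 0" --pt "1 0.013 -0.0435 -0.036 0" --newtons 20

```text
t: 30.82
tcp_pos: [0.5037, 0.3122, 0.1433]
tcp_rot: [0.0, 0.596, 0.803, 0.001]
contact_force: [-0.2, -0.4, -2.5]
finger_gap: 0.055
finger_force: 21.2
```

```bash
cat > col.py <<'E'
from h import *
def runs(n):
    K,V=cal(n); im=cv2.imread(f"pics/{n}.png"); col=cv2.cvtColor(im,cv2.COLOR_BGR2HSV)[:,308:328].astype(int).mean(1)
    out=[];last=None
    for r in range(0,400,6): out.append((r,*col[r].astype(int)))
    return out
E
python3 - <<'E'
from col import *
grab("wrist","w8")
a,b=runs("w7"),runs("w8")
for x,y in zip(a,b):
    if 80<x[0]<350: print(x,y[1:])
E
```

```text
(84, np.int64(166), np.int64(33), np.int64(109)) (np.int64(28), np.int64(224), np.int64(247))
(90, np.int64(174), np.int64(40), np.int64(98)) (np.int64(27), np.int64(216), np.int64(247))
(96, np.int64(176), np.int64(50), np.int64(100)) (np.int64(27), np.int64(212), np.int64(247))
(102, np.int64(25), np.int64(77), np.int64(247)) (np.int64(27), np.int64(208), np.int64(246))
(108, np.int64(24), np.int64(178), np.int64(249)) (np.int64(26), np.int64(203), np.int64(246))
(114, np.int64(28), np.int64(174), np.int64(247)) (np.int64(26), np.int64(199), np.int64(246))
(120, np.int64(114), np.int64(125), np.int64(160)) (np.int64(24), np.int64(198), np.int64(253))
(126, np.int64(110), np.int64(151), np.int64(232)) (np.int64(112), np.int64(106), np.int64(225))
(132, np.int64(106), np.int64(144), np.int64(243)) (np.int64(111), np.int64(115), np.int64(226))
(138, np.int64(106), np.int64(146), np.int64(243)) (np.int64(111), np.int64(124), np.int64(226))
(144, np.int64(106), np.int64(148), np.int64(243)) (np.int64(110), np.int64(132), np.int64(226))
(150, np.int64(106), np.int64(152), np.int64(243)) 
[... 2503 characters left out ...]
 np.int64(244)) (np.int64(94), np.int64(104), np.int64(229))
(312, np.int64(93), np.int64(94), np.int64(242)) (np.int64(94), np.int64(101), np.int64(227))
(318, np.int64(93), np.int64(91), np.int64(241)) (np.int64(93), np.int64(99), np.int64(225))
(324, np.int64(93), np.int64(98), np.int64(240)) (np.int64(25), np.int64(16), np.int64(253))
(330, np.int64(0), np.int64(0), np.int64(247)) (np.int64(30), np.int64(3), np.int64(247))
(336, np.int64(0), np.int64(0), np.int64(247)) (np.int64(30), np.int64(3), np.int64(247))
(342, np.int64(0), np.int64(0), np.int64(247)) (np.int64(30), np.int64(3), np.int64(247))
(348, np.int64(0), np.int64(0), np.int64(247)) (np.int64(30), np.int64(3), np.int64(247))
```

```bash
cat > fit.py <<'E'
from h import *
C=np.array([.5245,.2427]);U=np.array([.287,-.958])
def rows(n,tcp,phi,dP=.009,off=.008,L=.072):
    p=np.radians(phi); x0=(tcp[:2]-C)@U; y=C+U*x0-tcp[:2]
    a=np.array([np.cos(p),np.sin(p)]); m=np.array([-np.sin(p),np.cos(p)])
    P=np.array([x0,tcp[2]-dP]); o=[]
    for s,r in ((-L,.029-off),(-L,-.029-off),(.092-L,.029-off),(.092-L,-.029-off)):
        q=P+s*a+r*m; w=C+U*q[0]-y; o.append(round(float(proj(n,[*w,q[1]])[1])))
    return o
E
python3 - <<'E'
from fit import *
np.set_printoptions(precision=1)
t6=np.array([.5063,.3036,.0947]);t7=np.array([.49,.356,.1784]);t8=np.array([.5037,.3122,.1433])
for n,t in(("w6",t6),("w7",t7),("w8",t8)):
    print(n,[(f,rows(n,t,f)) for f in (-10,0,10,20,30)])
print((t8[:2]-C)@U)
E
```

```text
w6 [(-10, [138, 101, 325, 248]), (0, [120, 111, 325, 259]), (10, [110, 123, 323, 271]), (20, [108, 136, 319, 283]), (30, [111, 151, 312, 294])]
w7 [(-10, [135, 100, 324, 247]), (0, [118, 110, 324, 259]), (10, [109, 122, 322, 271]), (20, [107, 136, 318, 282]), (30, [110, 151, 311, 294])]
w8 [(-10, [137, 101, 325, 248]), (0, [119, 111, 325, 260]), (10, [110, 123, 323, 271]), (20, [108, 137, 318, 283]), (30, [111, 152, 312, 295])]
-0.07255059999999995
```

carry_out --pt "1 0.006 -0.019 0 0" --pt "1 0.006 -0.019 -0.0235 0" --pt "1 0.006 -0.019 -0.0235 0" --pt "1 0.003 -0.01 -0.0235 0" --pt "1 0.002 -0.007 -0.0235 0" --pt "1 0.001 -0.004 -0.0235 0" --pt "1 0 0 -0.0235 0" --pt "1 -0.001 0.003 -0.0235 0" --pt "1 -0.001 0.003 -0.0235 0" --newtons 20

```text
t: 32.0
tcp_pos: [0.5022, 0.3151, 0.1188]
tcp_rot: [-0.0, 0.596, 0.803, -0.0]
contact_force: [-0.5, 0.7, 0.6]
finger_gap: -0.0001
finger_force: 0.3
```

```bash
cat > look.py <<'E'
import sys
from fit import *
n=sys.argv[1]; grab("wrist",n); s=ctrl.get_state(); t=s["tcp_pos"]; print(s["contact_force"],t,(t[:2]-C)@U,s["finger_gap"])
h=cv2.cvtColor(cv2.imread(f"pics/{n}.png"),cv2.COLOR_BGR2HSV)[:,308:328].astype(int).mean(1)[:,0]
print("body rows",[r for r in range(60,399) if (h[r]>99)!=(h[r+1]>99)],"cap",[r for r in range(60,399) if (85<h[r]<99)!=(85<h[r+1]<99)])
print([(f,rows(n,t,f)) for f in (0,10,20,30,40,50,60,75,90)])
E
python3 look.py w9
```

```text
[-0.21690883  0.46579379  1.02866388] [0.50233995 0.31484338 0.11880106] -0.07547329530230304 -0.00016993140371191146
body rows [180, 242, 285, 287, 288, 290, 295, 299] cap [287, 288, 290, 293, 294, 295]
[(0, [120, 112, 325, 260]), (10, [111, 124, 323, 272]), (20, [109, 138, 319, 284]), (30, [112, 153, 312, 295]), (40, [119, 168, 304, 307]), (50, [129, 185, 293, 318]), (60, [141, 202, 282, 329]), (75, [161, 228, 263, 342]), (90, [183, 256, 245, 352])]
```

carry_out --pt "1 0 0 0.04 0" --pt "0.5 0 0 0.08 0" --pt "0 0 -0.05 0.1 0" --pt "0 0 -0.11 0.1 0" --pt "0 0 -0.17 0.1 0" --pt "0 0 -0.23 0.1 0" --pt "0 0 -0.29 0.1 0" --pt "0 0 -0.35 0.1 0" --pt "0 0 -0.4 0.1 0"

```text
t: 33.17
tcp_pos: [0.5018, -0.0881, 0.2191]
tcp_rot: [0.0, 0.597, 0.802, 0.0]
contact_force: [0.7, 0.2, 0.6]
finger_gap: 0.0855
finger_force: 0.0
```

Run:
```python
from h import *
a=grab("side","s10")[80:220,200:340]; b=grab("top","t10")[150:230,155:310]; a=cv2.resize(a,None,fx=2.3,fy=2.3); b=cv2.resize(b,None,fx=3,fy=3)
o=np.zeros((322,322+465,3),np.uint8); o[:,:322]=a; o[:240,322:]=b; cv2.imwrite("pics/m10.png",o)
```

```text
(no output)
```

View pics/m10.png

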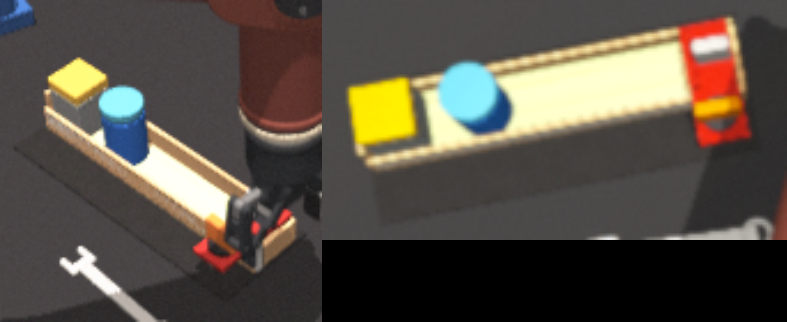

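```bash
cat > blob.py <<'E'
from fit import *
Vv=np.array([.958,.287])
def blob(n,lo,hi,z,box):
    im=cv2.imread(f"pics/{n}.png"); h=cv2.cvtColor(im,cv2.COLOR_BGR2HSV); m=cv2.inRange(h,np.array(lo),np.array(hi))
    M=np.zeros_like(m); x0,y0,x1,y1=box; M[y0:y1,x0:x1]=m[y0:y1,x0:x1]
    k,l,st,ce=cv2.connectedComponentsWithStats(M)
    i=1+np.argmax(st[1:,4]); p=ray(n,*ce[i],z)[:2]; return ce[i],st[i],p,(p-C)@U,(p-C)@Vv
CAP=((85,60,150),(99,255,255)); YEL=((22,150,120),(35,255,255)); GRN=((55,80,80),(85,255,255))
E
python3 - <<'E'
from blob import *
print("can t10",blob("t10",*CAP,.098,(160,150,310,230)))
print("can0",blob("top0",*CAP,.092,(350,190,400,240)))
print("tin",blob("t10",*YEL,.088,(160,160,200,215)))
for n in("top0","t10"): print("jar",n,blob(n,*GRN,.085,(415,180,470,230)))
E
```

```text
can t10 (array([203.31921824, 180.247557  ]), array([194, 171,  20,  20, 307], dtype=int32), array([0.50091842, 0.31358946]), np.float64(-0.07468002144465173), np.float64(-0.0022458800009850202))
can0 (array([374.6       , 213.38787879]), array([365, 204,  21,  20, 330], dtype=int32), array([ 0.44840342, -0.19637191]), np.float64(0.3987911687397711), np.float64(-0.1989141635997462))
tin (array([174.65330189, 186.80188679]), array([164, 176,  23,  23, 424], dtype=int32), array([0.47571277, 0.39777313]), np.float64(-0.16256199732990875), np.float64(-0.002232179398563308))
jar top0 (array([440.3002681 , 204.50670241]), array([430, 194,  22,  22, 373], dtype=int32), array([ 0.49340868, -0.38823034]), np.float64(0.5955080605223103), np.float64(-0.21086249517572597))
jar t10 (array([443.43243243, 196.82162162]), array([433, 187,  22,  21, 370], dtype=int32), array([ 0.5173493 , -0.39649938]), np.float64(0.6103007518957176), np.float64(-0.19030058824815999))
```

carry_out --pt "0 0 0.06 0 0" --pt "0 0 0.12 0 0" --pt "0 0 0.18 0 0" --pt "0 0 0.24 0 0" --pt "0 0 0.3 0 0" --pt "0 0 0.36 0 0" --pt "0 0.001 0.398 0 0" --pt "0 0.001 0.398 -0.03 0" --pt "0 0.001 0.398 -0.08 0" --pt "0 0.001 0.398 -0.12 0" --pt "0 0.001 0.398 -0.15 0" --pt "0 0.001 0.398 -0.156 0" --pt "0 0.001 0.398 -0.156 0" --pt "1 0.001 0.398 -0.156 0" --pt "1 0.001 0.398 -0.156 0" --pt "1 0.001 0.398 -0.156 0" --pt "1 0.001 0.398 -0.156 0" --newtons 40

```text
t: 35.4
tcp_pos: [0.5041, 0.3133, 0.0643]
tcp_rot: [0.0, 0.596, 0.803, 0.001]
contact_force: [-1.6, -1.5, 7.8]
finger_gap: 0.0574
finger_force: 41.7
```

carry_out --pt "1 -0.001 0.003 0 0" --pt "1 -0.002 0.006 0 0" --pt "1 -0.003 0.009 0 0" --pt "1 -0.004 0.012 0 0" --pt "1 -0.005 0.015 0 0" --pt "1 -0.005 0.017 0 0" --pt "1 -0.005 0.017 0 0" --pt "0 -0.005 0.017 0 0" --pt "0 -0.005 0.017 0 0" --pt "0 -0.005 0.017 0 0" --pt "0 -0.005 0.017 0 0" --pt "0 -0.005 0.017 0.02 0" --pt "0 -0.005 0.017 0.05 0" --pt "0 -0.005 0.017 0.1 0" --pt "0 -0.005 0.017 0.11 0" --pt "0 -0.005 0.017 0.11 0"

```text
t: 37.4
tcp_pos: [0.4985, 0.33, 0.1732]
tcp_rot: [0.0, 0.596, 0.803, 0.001]
contact_force: [-0.8, -0.3, -0.6]
finger_gap: 0.0855
finger_force: 0.0
```

Run:
```python
from blob import *
im=grab("wrist","w11"); s=ctrl.get_state(); print(s["tcp_pos"],s["contact_force"],(s["tcp_pos"][:2]-C)@U)
print(blob("w11",(80,60,60),(125,255,255),.098,(150,20,500,330)))
print(blob("w11",*CAP,.098,(150,20,500,330)))
```

```text
[0.49802949 0.32960194 0.17205008] [-0.10903124  0.76873836 -0.76949683] -0.09084909246232331
(array([319.12320719, 203.15396579]), array([ 280,  154,   79,   96, 5787], dtype=int32), array([0.49585307, 0.33753842]), np.float64(-0.09907687908241623), np.float64(-0.0002251292145480013))
(array([319.2598845 , 212.56796979]), array([ 280,  176,   79,   74, 4502], dtype=int32), array([0.49801365, 0.33073688]), np.float64(-0.0919409166428623), np.float64(-0.00010733481215840365))
```

carry_out --pt "0 0.007 -0.06 0 0" --pt "0 0.015 -0.12 0 0" --pt "0 0.022 -0.18 0 0" --pt "0 0.029 -0.24 0 0" --pt "0 0.037 -0.3 0 0" --pt "0 0.044 -0.36 0 0" --pt "0 0.051 -0.42 0 0" --pt "0 0.059 -0.48 0 0" --pt "0 0.066 -0.54 0 0" --pt "0 0.071 -0.586 0 0" --pt "0 0.071 -0.586 -0.02 0" --pt "0 0.071 -0.586 -0.06 0" --pt "0 0.071 -0.586 -0.1 0" --pt "0 0.071 -0.586 -0.11 0" --pt "0 0.071 -0.586 -0.11 0" --pt "1 0.071 -0.586 -0.11 0" --pt "1 0.071 -0.586 -0.11 0" --pt "1 0.071 -0.586 -0.11 0" --pt "1 0.071 -0.586 -0.11 0" --newtons 70

```text
t: 39.83
tcp_pos: [0.5702, -0.2569, 0.0648]
tcp_rot: [0.001, 0.596, 0.803, 0.0]
contact_force: [-1.4, 0.6, 5.9]
finger_gap: 0.0581
finger_force: 75.6
```

carry_out --pt "1 0 0 0.02 0" --pt "1 0 0 0.06 0" --pt "1 0 0 0.1 0" --pt "1 0 0.01 0.12 0" --pt "1 -0.002 0.03 0.12 0" --pt "1 -0.005 0.06 0.12 0" --pt "1 -0.01 0.1 0.12 0" --pt "1 -0.015 0.145 0.12 0" --pt "1 -0.02 0.19 0.12 0" --pt "1 -0.024 0.235 0.12 0" --pt "1 -0.028 0.28 0.12 0" --pt "1 -0.033 0.325 0.12 0" --pt "1 -0.037 0.37 0.12 0" --pt "1 -0.042 0.415 0.12 0" --pt "1 -0.046 0.455 0.12 0" --pt "1 -0.049 0.485 0.12 0" --pt "1 -0.051 0.505 0.12 0" --pt "1 -0.053 0.518 0.11 0" --pt "1 -0.053 0.525 0.1 0" --pt "1 -0.053 0.525 0.08 0"

```text
t: 42.32
tcp_pos: [0.5168, 0.2686, 0.1422]
tcp_rot: [0.0, 0.596, 0.803, 0.0]
contact_force: [0.3, 0.5, -4.1]
finger_gap: 0.0585
finger_force: 76.2
```

carry_out --pt "1 0 0 -0.01 0" --pt "1 0 0 -0.02 0" --pt "1 0 0 -0.02 0" --pt "1 0 0 -0.02 0"

```text
t: 42.82
tcp_pos: [0.5167, 0.2687, 0.1233]
tcp_rot: [0.0, 0.596, 0.803, 0.0]
contact_force: [0.6, -0.7, -3.7]
finger_gap: 0.0583
finger_force: 76.2
```

Run:
```python
import q
from h import *
im=grab("wrist","w12"); cv2.imwrite("pics/w12s.png",im)
```

```text
42.825 [0.51674228 0.26872263 0.12330351] 0.05832922494655387
crate xy -0.02715614814046712 3.660278757031405e-05
```

View pics/w12s.png

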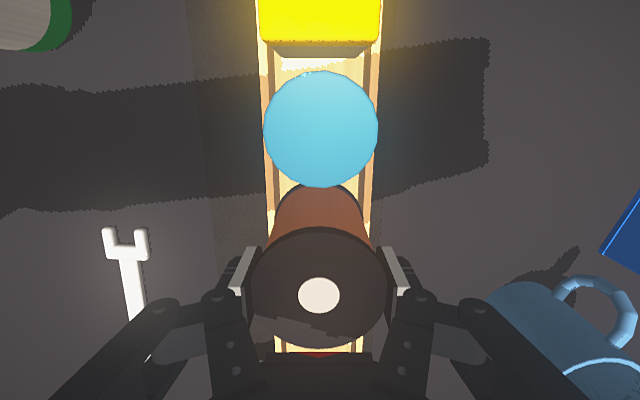

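Run:
```python
from fit import *
t=np.array([.5167,.2687,.1233]); zt=t[2]-.0648+.080
print("top ctr",proj("w12",[t[0],t[1],zt]))
for s in(-.03,.03): print("top edge",s,proj("w12",[*(t[:2]+U*s),zt]))
print("bot far",proj("w12",[*(t[:2]-U*.03),zt-.08]), "can top near edge", proj("w12",[*(C+U*(-.092+.029)),.098]))
```

```text
top ctr [320.34194348 292.50363302]
top edge -0.03 [320.62629773 228.74716688]
top edge 0.03 [320.09669793 347.49134236]
bot far [319.84728912 176.80125591] can top near edge [320.19893642 185.54284567]
```

carry_out --pt "1 0 0 -0.02 0" --pt "1 0 0 -0.04 0" --pt "1 0 0 -0.05 0" --pt "1 0 0 -0.054 0" --pt "1 0 0 -0.0545 0" --pt "0 0 0 -0.0545 0" --pt "0 0 0 -0.0545 0" --pt "0 0 0 -0.0545 0" --pt "0 0 0 -0.0545 0" --pt "0 0 0 -0.03 0" --pt "0 0 0 0 0" --pt "0 0 0 0.04 0" --pt "0 0 0 0.05 0" --pt "0 0 0 0.05 0"

```text
t: 44.62
tcp_pos: [0.5166, 0.2689, 0.1731]
tcp_rot: [0.0, 0.596, 0.803, 0.0]
contact_force: [0.6, -0.1, 0.1]
finger_gap: 0.0856
finger_force: 0.0
```

Run:
```python
from blob import *
grab("wrist","w13");s=ctrl.get_state(); t=s["tcp_pos"]; print(t)
h=cv2.cvtColor(cv2.imread("pics/w13.png"),cv2.COLOR_BGR2HSV)
m=cv2.inRange(h,np.array((0,0,200)),np.array((179,70,255)))[120:280,260:380]
k,l,st,ce=cv2.connectedComponentsWithStats(m); i=np.argsort(-st[1:,4])[:2]+1
for j in i: p=ray("w13",*(ce[j]+[260,120]),.086)[:2]; print(ce[j]+[260,120],st[j],(p-C)@U,(p-C)@Vv)
print(blob("w13",*CAP,.098,(150,0,500,330)))
for n in("top0","w13"):pass
grab("top","t13"); print("jar",blob("t13",*GRN,.085,(415,170,480,240)))
b=cv2.inRange(cv2.cvtColor(cv2.imread("pics/t13.png"),cv2.COLOR_BGR2HSV),np.array((8,60,140)),np.array((20,200,255)))
M=b[215:270,390:450]; k,l,st,ce=cv2.connectedComponentsWithStats(M); j=1+np.argmax(st[1:,4]); print("carton",ce[j]+[390,215],st[j], "orig",np.array([556,508])/5+[310-.4,140-.4])
```

```text
[0.516069   0.26865116 0.17205449]
[321.1834638  260.38943249] [  32  113   57   47 2044] 0.017499672013966596 0.0012839855153275073
[318.01507538 209.84422111] [ 47  79  23  22 398] -0.025734366742094613 -0.0013165671768911253
(array([320.00734312, 121.57676903]), array([ 277,   78,   87,   88, 5992], dtype=int32), array([0.49814611, 0.33025878]), np.float64(-0.09144487980019743), np.float64(-0.00011765467496364769))
jar (array([443.41847826, 196.80434783]), array([433, 187,  22,  21, 368], dtype=int32), array([ 0.51739772, -0.39645611]), np.float64(0.6102731998067347), np.float64(-0.19024178537616737))
carton [416.84868421 245.69078947] [ 18  21  19  19 152] orig [420.8 241.2]
```

carry_out --pt "0 0 -0.06 0 -5" --pt "0 0 -0.12 0 -10" --pt "0 0 -0.18 0 -15" --pt "0 -0.01 -0.24 0 -20" --pt "0 -0.02 -0.3 0 -25" --pt "0 -0.04 -0.36 0 -30" --pt "0 -0.06 -0.42 0 -35" --pt "0 -0.08 -0.475 0 -40" --pt "0 -0.1 -0.53 0 -45" --pt "0 -0.12 -0.58 0 -50" --pt "0 -0.133 -0.603 0 -53" --pt "0 -0.133 -0.603 -0.02 -53" --pt "0 -0.133 -0.603 -0.03 -53" --pt "0 -0.133 -0.603 -0.03 -53"

```text
t: 46.48
tcp_pos: [0.3832, -0.3332, 0.1418]
tcp_rot: [-0.001, 0.892, 0.453, -0.001]
contact_force: [0.0, -0.3, -0.5]
finger_gap: 0.0853
finger_force: 0.0
```

Run:
```python
from h import *
im=grab("wrist","w14"); s=ctrl.get_state(); t=s["tcp_pos"]; print(t,s["joints"])
h=cv2.cvtColor(im,cv2.COLOR_BGR2HSV); m=cv2.inRange(h,np.array((5,40,120)),np.array((22,255,255))); m[330:]=0
m=cv2.morphologyEx(m,cv2.MORPH_CLOSE,np.ones((25,25),np.uint8))
k,l,st,ce=cv2.connectedComponentsWithStats(m); j=1+np.argmax(st[1:,4]); print(st[j],ce[j])
for r in range(st[j][1],st[j][1]+st[j][3],10):
    c=np.where(l[r]==j)[0]; print(r,c.min(),c.max(),end="; ")
for d in ((0,0),): print(proj("w14",[.383,-.335,.088]),[proj("w14",[.383+dx,-.335+dy,.088]) for dx,dy in ((.038,.005),(.003,-.039),(-.04,-.006),(-.004,.039))])
```

```text
[ 0.38350853 -0.33356927  0.14250792] [-0.17552017  0.16848745  0.88716656  1.9693927  -0.1481004   1.07093754
  0.14543771]
[ 261  164  126  137 9428] [323.86540093 228.91461604]
164 291 312; 174 287 354; 184 283 358; 194 279 362; 204 278 367; 214 271 376; 224 266 381; 234 262 384; 244 261 385; 254 263 384; 264 266 381; 274 272 375; 284 280 367; 294 295 352; [319.08810592 228.06910246] [array([363.87397648, 189.15154572]), array([356.47302433, 268.07515757]), array([276.66681059, 266.28967195]), array([276.63443901, 184.91021634])]
```

Run:
```python
from h import *
im=cv2.imread("pics/w14.png")
h=cv2.cvtColor(im,cv2.COLOR_BGR2HSV)
sm=h[140:316:8,230:420:10]
for i,r in enumerate(sm): print(140+8*i," ".join("%d,%d,%d"%tuple(x) for x in r))
```

```text
140 168,15,85 173,17,60 0,13,60 174,20,63 0,20,63 6,20,63 9,28,64 9,28,64 4,27,66 8,31,65 8,31,66 0,24,64 4,27,65 5,24,64 0,20,63 6,20,63 174,21,62 0,13,61 170,18,85
148 168,15,84 0,12,62 6,21,62 0,20,64 4,27,65 4,27,66 8,30,67 7,34,68 9,37,69 6,36,70 6,36,70 6,37,69 9,37,69 4,27,66 4,27,66 5,24,64 0,20,64 0,20,63 174,15,85
156 170,18,86 171,20,91 176,21,87 9,27,66 7,34,67 5,41,69 10,44,70 9,45,74 9,45,74 9,44,75 9,45,74 9,45,73 5,35,81 8,41,69 6,36,70 7,35,66 176,19,92 0,18,71 175,18,86
164 0,15,86 176,20,88 176,23,89 0,20,90 10,46,67 3,32,95 7,40,82 13,103,121 14,100,122 12,100,117 13,83,101 11,82,100 9,56,87 5,32,96 9,46,72 3,28,92 0,20,91 0,20,89 176,20,88
172 175,18,87 176,20,88 177,25,91 3,27,93 3,30,95 5,34,98 14,118,155 14,116,154 13,118,156 14,118,156 14,115,153 14,117,150 13,117,148 6,36,100 6,36,98 5,32,95 3,27,93 0,22,91 176,20,89
180 176,23,89 0,22,91 3,27,93 3,32,96 4,36,100 6,40,103 14,116,160 14,119,161 14,118,160 14,115,164 13,115,159 13,115,160 14,119,157 7,44,105 5,42,103 6,36,100 5,32,95 0,25,93 0,20,90
188 0,20,89 3,28,92 3,32,96 4,38,101 5,42,103 2,33,102 14,118
[... 2124 characters left out ...]
01 9,61,67
284 5,48,59 3,30,95 4,38,100 7,43,106 8,50,113 7,53,120 9,55,125 9,58,131 10,59,134 10,57,135 10,57,135 9,58,133 9,55,129 8,54,123 9,52,117 7,48,111 7,44,105 4,36,99 9,65,63
292 7,41,56 0,25,93 5,34,97 6,40,102 7,43,107 8,49,114 8,51,119 10,52,122 10,51,125 9,54,127 9,53,126 8,51,124 8,52,122 8,48,117 9,48,112 5,41,106 4,36,100 3,30,95 10,51,60
300 176,20,91 0,23,90 3,27,94 5,34,98 6,40,103 5,42,108 8,44,111 7,47,115 8,50,118 8,49,120 10,47,119 8,48,117 9,47,114 6,44,110 7,41,106 6,35,101 5,32,96 3,27,93 7,42,55
308 176,21,86 176,23,88 177,25,91 3,27,94 3,31,98 4,35,102 6,39,105 7,40,108 7,42,110 8,42,110 7,41,111 7,42,110 7,41,107 6,39,104 6,36,100 3,29,96 3,27,94 0,20,90 0,20,91
```

carry_out --pt "0 0 0 -0.03 0" --pt "0 0 0 -0.06 0" --pt "0 0 0 -0.08 0" --pt "0 0 0 -0.08 0" --pt "0 0 0 -0.08 0" --pt "1 0 0 -0.08 0" --pt "1 0 0 -0.08 0" --pt "1 0 0 -0.08 0" --pt "1 0 0 -0.08 0" --pt "1 0 0 -0.06 0" --pt "1 0 0 -0.02 0" --pt "1 0 0 0.02 0" --pt "1 0.003 0.01 0.04 1" --pt "1 0.012 0.03 0.04 4" --pt "1 0.025 0.06 0.04 9" --pt "1 0.04 0.1 0.04 14" --pt "1 0.055 0.14 0.04 19" --pt "1 0.067 0.18 0.04 24" --pt "1 0.079 0.22 0.04 29" --pt "1 0.09 0.26 0.04 34" --newtons 60

```text
t: 49.02
tcp_pos: [0.4729, -0.0715, 0.1815]
tcp_rot: [-0.001, 0.718, 0.696, -0.001]
contact_force: [0.1, 0.2, -1.8]
finger_gap: 0.0533
finger_force: 63.7
```

carry_out --pt "1 0.012 0.04 0 5" --pt "1 0.024 0.08 0 10" --pt "1 0.034 0.12 0 14" --pt "1 0.042 0.16 0 17" --pt "1 0.048 0.2 0 19" --pt "1 0.054 0.235 0 19" --pt "1 0.058 0.26 0 19" --pt "1 0.061 0.275 0 19" --pt "1 0.062 0.282 -0.01 19" --pt "1 0.062 0.282 -0.03 19" --pt "1 0.062 0.282 -0.05 19" --pt "1 0.062 0.282 -0.06 19" --pt "1 0.062 0.282 -0.06 19" --pt "1 0.062 0.282 -0.06 19"

```text
t: 50.78
tcp_pos: [0.5359, 0.2076, 0.1235]
tcp_rot: [0.0, 0.596, 0.803, 0.0]
contact_force: [-0.3, 0.8, -2.0]
finger_gap: 0.0532
finger_force: 63.6
```

Run:
```python
import q
from h import *
s=ctrl.get_state();im=grab("wrist","w15"); t=s["tcp_pos"];print(s["tcp_rot"],s["contact_force"])
from fit import C,U
zt=t[2]-.0645+.088
for d in(-.027,.027): print("top edge",proj("w15",[*(t[:2]+U*d),zt]))
h=cv2.cvtColor(im,cv2.COLOR_BGR2HSV)
print([(r,*map(int,h[r,296:306].mean(0))) for r in range(150,372,6)])
```

```text
50.775 [0.53587331 0.20760096 0.12350721] 0.053191698797374586
crate xy 0.03688901605630172 0.0008222029686298816
[2.31964656e-04 5.96459322e-01 8.02643162e-01 4.20669507e-04] [-0.27542189  0.80608134 -1.99864742]
top edge [320.9142039  245.33703811]
top edge [320.3951513  357.26028446]
[(150, 9, 44, 78), (156, 10, 48, 78), (162, 9, 48, 77), (168, 10, 52, 76), (174, 9, 53, 76), (180, 26, 58, 83), (186, 23, 94, 242), (192, 14, 118, 131), (198, 14, 118, 130), (204, 14, 119, 130), (210, 13, 118, 132), (216, 14, 117, 132), (222, 14, 119, 134), (228, 14, 119, 138), (234, 14, 118, 138), (240, 14, 118, 137), (246, 14, 115, 136), (252, 14, 114, 134), (258, 13, 105, 201), (264, 15, 103, 217), (270, 15, 102, 222), (276, 15, 101, 221), (282, 16, 103, 226), (288, 15, 104, 220), (294, 15, 104, 222), (300, 15, 103, 222), (306, 15, 103, 222), (312, 14, 102, 222), (318, 14, 104, 217), (324, 15, 104, 222), (330, 15, 104, 218), (336, 14, 108, 217), (342, 23, 80, 244), (348, 43, 65, 248), (354, 6, 70, 148), (360, 11, 74, 89), (366, 10, 73, 85)]
```

carry_out --pt "1 -0.001 0.003 -0.02 0" --pt "1 -0.001 0.003 -0.04 0" --pt "1 -0.001 0.003 -0.05 0" --pt "1 -0.001 0.003 -0.054 0" --pt "1 -0.001 0.003 -0.0545 0" --pt "0 -0.001 0.003 -0.0545 0" --pt "0 -0.001 0.003 -0.0545 0" --pt "0 -0.001 0.003 -0.0545 0" --pt "0 -0.001 0.003 -0.0545 0" --pt "0 -0.001 0.003 -0.03 0" --pt "0 -0.001 0.003 0 0" --pt "0 -0.001 0.003 0.04 0" --pt "0 -0.001 0.003 0.05 0" --pt "0 -0.001 0.003 0.05 0"

```text
t: 52.58
tcp_pos: [0.5346, 0.2109, 0.1731]
tcp_rot: [0.0, 0.596, 0.803, 0.0]
contact_force: [-1.3, -0.2, 1.0]
finger_gap: 0.0854
finger_force: 0.0
```

Run:
```python
from blob import *
im=grab("wrist","w16");s=ctrl.get_state(); t=s["tcp_pos"]; print(t)
h=cv2.cvtColor(im,cv2.COLOR_BGR2HSV)
print([(r,*map(int,h[r,296:306].mean(0))) for r in range(120,372,6)])
for x in(.007,.061): print(x,proj("w16",[*(C+U*x),.094]))
print(blob("w16",*CAP,.098,(150,0,500,330)))
grab("top","t16"); print("jar",blob("t16",*GRN,.085,(415,170,480,240)))
```

```text
[0.53402145 0.21072054 0.17208713]
[(120, 3, 16, 66), (126, 11, 27, 85), (132, 8, 30, 69), (138, 10, 38, 67), (144, 9, 44, 69), (150, 9, 49, 70), (156, 10, 56, 73), (162, 9, 61, 74), (168, 13, 114, 120), (174, 13, 115, 124), (180, 13, 115, 124), (186, 14, 126, 196), (192, 13, 126, 202), (198, 14, 126, 197), (204, 14, 125, 200), (210, 15, 121, 218), (216, 21, 100, 246), (222, 22, 99, 246), (228, 22, 100, 246), (234, 23, 95, 247), (240, 22, 98, 246), (246, 22, 100, 246), (252, 30, 25, 247), (258, 29, 28, 246), (264, 30, 25, 247), (270, 21, 103, 236), (276, 9, 140, 126), (282, 8, 145, 124), (288, 8, 147, 122), (294, 8, 152, 123), (300, 7, 155, 117), (306, 3, 197, 236), (312, 3, 198, 241), (318, 2, 200, 239), (324, 2, 201, 238), (330, 2, 203, 237), (336, 6, 29, 75), (342, 3, 70, 89), (348, 1, 65, 86), (354, 2, 91, 70), (360, 3, 94, 64), (366, 2, 91, 60)]
0.007 [319.09113613 176.54883702]
0.061 [318.89050492 245.81936516]
(array([319.30766507,  30.15613383]), array([ 271,    0,   97,   71, 5649], dtype=int32), array([0.50048436, 0.32240307]), np.float64(-0.08324803343434152), np.float64(-0.00013220487084209727))
jar (array([443.40379404, 196.82926829]), array([433, 187,  22,  21, 369], dtype=int32), array([ 0.51731864, -0.39641586]), np.float64(0.6102119454129981), np.float64(-0.1903059903135193))
```

carry_out --pt "0 0 -0.06 0 0" --pt "0 0 -0.12 0 0" --pt "0 0 -0.18 0 0" --pt "0 0 -0.24 0 0" --pt "0 -0.005 -0.3 0 0" --pt "0 -0.005 -0.36 0 0" --pt "0 -0.01 -0.42 0 0" --pt "0 -0.01 -0.48 0 0" --pt "0 -0.014 -0.54 0 0" --pt "0 -0.014 -0.59 0 0" --pt "0 -0.014 -0.606 0 0" --pt "0 -0.014 -0.606 -0.04 0" --pt "0 -0.014 -0.606 -0.08 0" --pt "0 -0.014 -0.606 -0.105 0" --pt "0 -0.014 -0.606 -0.11 0" --pt "0 -0.014 -0.606 -0.11 0" --pt "1 -0.014 -0.606 -0.11 0" --pt "1 -0.014 -0.606 -0.11 0" --pt "1 -0.014 -0.606 -0.11 0" --pt "1 -0.014 -0.606 -0.11 0" --newtons 70

```text
t: 55.18
tcp_pos: [0.5209, -0.396, 0.0644]
tcp_rot: [0.001, 0.596, 0.803, 0.0]
contact_force: [-1.3, 0.5, 6.6]
finger_gap: 0.0584
finger_force: 75.3
```

carry_out --pt "1 0 0 0.02 0" --pt "1 0 0 0.06 0" --pt "1 0 0 0.1 0" --pt "1 0 0.01 0.13 0" --pt "1 0.002 0.03 0.13 0" --pt "1 0.004 0.06 0.13 0" --pt "1 0.006 0.1 0.13 0" --pt "1 0.009 0.145 0.13 0" --pt "1 0.012 0.19 0.13 0" --pt "1 0.015 0.235 0.13 0" --pt "1 0.018 0.28 0.13 0" --pt "1 0.021 0.325 0.13 0" --pt "1 0.024 0.37 0.13 0" --pt "1 0.027 0.415 0.13 0" --pt "1 0.029 0.455 0.13 0" --pt "1 0.031 0.49 0.13 0" --pt "1 0.033 0.515 0.13 0" --pt "1 0.034 0.53 0.13 0" --pt "1 0.034 0.539 0.13 0" --pt "1 0.034 0.5395 0.11 0"

```text
t: 57.68
tcp_pos: [0.5554, 0.1445, 0.1742]
tcp_rot: [0.001, 0.596, 0.803, 0.001]
contact_force: [0.4, 0.1, -4.3]
finger_gap: 0.0588
finger_force: 76.1
```

carry_out --pt "1 0 0 -0.02 0" --pt "1 0 0 -0.04 0" --pt "1 0 0 -0.05 0" --pt "1 0 0 -0.05 0" --pt "1 0 0 -0.05 0"

```text
t: 58.3
tcp_pos: [0.5549, 0.1441, 0.1237]
tcp_rot: [0.0, 0.596, 0.803, 0.0]
contact_force: [-0.3, -0.5, -3.2]
finger_gap: 0.0585
finger_force: 76.1
```

Run:
```python
import q
from blob import *
s=ctrl.get_state();im=grab("wrist","w17"); t=s["tcp_pos"]
zt=t[2]-.0644+.085
for d in(-.03,0,.03): print("exp",proj("w17",[*(t[:2]+U*d),zt]))
print("bot far",proj("w17",[*(t[:2]-U*.03),zt-.085]))
print(blob("w17",*GRN,zt,(200,150,450,399)))
h=cv2.cvtColor(im,cv2.COLOR_BGR2HSV); print([(r,*map(int,h[r,314:324].mean(0))) for r in range(120,372,8)])
```

```text
58.3 [0.554925   0.14411878 0.12368439] 0.05847386891731144
crate xy 0.10317278509864637 0.0008543428599351896
exp [320.87042218 234.66069128]
exp [320.56494996 300.58915749]
exp [320.30311892 357.09877583]
bot far [319.88316467 176.89823338]
(array([318.85207431, 294.83803604]), array([  249,   226,   140,   132, 14318], dtype=int32), array([0.55343479, 0.14660961]), np.float64(0.1003588758460288), np.float64(0.00014158475287410983))
[(120, 18, 16, 243), (128, 18, 15, 244), (136, 18, 14, 244), (144, 19, 9, 245), (152, 19, 14, 244), (160, 19, 12, 245), (168, 18, 16, 243), (176, 18, 11, 245), (184, 27, 70, 250), (192, 33, 62, 113), (200, 36, 63, 113), (208, 48, 52, 166), (216, 16, 46, 175), (224, 33, 42, 169), (232, 53, 104, 117), (240, 57, 107, 118), (248, 65, 140, 190), (256, 65, 148, 185), (264, 66, 153, 185), (272, 66, 157, 184), (280, 66, 160, 183), (288, 67, 163, 184), (296, 67, 164, 183), (304, 67, 167, 182), (312, 67, 168, 183), (320, 67, 168, 183), (328, 67, 169, 182), (336, 67, 169, 181), (344, 69, 163, 245), (352, 69, 164, 244), (360, 65, 100, 77), (368, 65, 96, 74)]
```

carry_out --pt "1 0 0 -0.02 0" --pt "1 0 0 -0.04 0" --pt "1 0 0 -0.05 0" --pt "1 0 0 -0.054 0" --pt "1 0 0 -0.0545 0" --pt "1 0 0 -0.0545 0" --pt "0 0 0 -0.0545 0" --pt "0 0 0 -0.0545 0" --pt "0 0 0 -0.0545 0" --pt "0 0 0 -0.0545 0" --pt "0 0 0 -0.03 0" --pt "0 0 0 0 0" --pt "0 0 0 0.04 0" --pt "0 0 0 0.05 0" --pt "0 0 0 0.05 0"

```text
t: 60.22
tcp_pos: [0.5546, 0.1444, 0.173]
tcp_rot: [0.0, 0.596, 0.803, 0.0]
contact_force: [-0.9, 0.6, -0.2]
finger_gap: 0.0855
finger_force: 0.0
```

Run:
```python
from blob import *
grab("wrist","w18");s=ctrl.get_state(); t=s["tcp_pos"]; print(t)
print(blob("w18",*GRN,.091,(200,100,450,399)))
for x in(.073,.103,.133): print(x,proj("w18",[*(C+U*x),.091]))
```

```text
[0.55402225 0.14426515 0.17207608]
(array([317.96463307, 212.79442971]), array([ 279,  177,   79,   74, 4524], dtype=int32), array([0.55396503, 0.14207122]), np.float64(0.10485882943416369), np.float64(-0.0006529621262395277))
0.073 [318.96652222 170.69735831]
0.103 [318.85664666 210.46255307]
0.133 [318.75585917 246.93867668]
```

carry_out --pt "0.6 0 0 0 0" --pt "0.6 0.01 -0.032 0 0" --pt "0.6 0.019 -0.0645 0 0" --pt "0.6 0.019 -0.0645 -0.01 0" --pt "0.6 0.019 -0.0645 -0.04 0" --pt "0.6 0.019 -0.0645 -0.07 0" --pt "0.6 0.019 -0.0645 -0.0935 0" --pt "0.6 0.019 -0.0645 -0.0935 0" --pt "1 0.019 -0.0645 -0.0935 0" --pt "1 0.019 -0.0645 -0.0935 0" --pt "1 0.019 -0.0645 -0.0935 0" --pt "1 0.019 -0.0645 -0.0935 0" --newtons 60

```text
t: 61.78
tcp_pos: [0.5735, 0.0801, 0.08]
tcp_rot: [-0.0, 0.596, 0.803, 0.0]
contact_force: [-4.8, 0.9, 6.1]
finger_gap: 0.0132
finger_force: 60.0
```

carry_out --pt "1 -0.001 0.004 0 0" --pt "1 -0.0025 0.008 0 0" --pt "1 -0.0035 0.012 0 0" --pt "1 -0.005 0.016 0 0" --pt "1 -0.006 0.02 0 0" --pt "1 -0.007 0.024 0 0" --pt "1 -0.0085 0.028 0 0" --pt "1 -0.0095 0.032 0 0" --pt "1 -0.01 0.034 0 0" --pt "1 -0.0105 0.036 0 0" --pt "1 -0.0115 0.038 0 0" --pt "1 -0.012 0.04 0 0" --pt "1 -0.0125 0.0415 0 0" --pt "1 -0.0125 0.0415 0 0" --pt "1 -0.0125 0.0415 0 0"

```text
t: 63.65
tcp_pos: [0.5619, 0.1185, 0.08]
tcp_rot: [0.001, 0.597, 0.802, -0.0]
contact_force: [-0.6, -8.5, 5.0]
finger_gap: 0.0133
finger_force: 60.1
```

```bash
python3 -c "
import q
from h import *
s=ctrl.get_state(); print(s['contact_force'],s['finger_gap'])"
```

```text
63.65 [0.56189623 0.11849611 0.08000253] 0.013299915877962214
crate xy 0.12972004548556604 0.00017907605939712892
[-0.61524705 -8.52331866  4.95972304] 0.013299915877962214
```

carry_out --pt "0.6 0 0 0 0" --pt "0.6 0 0 0 0" --pt "0.6 0 0 0 0" --pt "0.6 0 0 0.03 0" --pt "0.6 0 0 0.055 0" --pt "0.6 0 0 0.055 0" --pt "0.6 -0.03 -0.008 0.055 0" --pt "0.6 -0.059 -0.0147 0.055 0" --pt "0.6 -0.059 -0.0147 0.055 0" --pt "0.6 -0.059 -0.0147 0.03 0" --pt "0.6 -0.059 -0.0147 0 0" --pt "0.6 -0.059 -0.0147 0 0" --pt "1 -0.059 -0.0147 0 0" --pt "1 -0.059 -0.0147 0 0" --pt "1 -0.059 -0.0147 0 0" --pt "1 -0.059 -0.0147 0 0" --newtons 50

```text
t: 65.65
tcp_pos: [0.5018, 0.1064, 0.0802]
tcp_rot: [-0.0, 0.596, 0.803, 0.0]
contact_force: [-5.3, -1.5, 4.3]
finger_gap: 0.013
finger_force: 50.1
```

carry_out --pt "1 0 0 0 -8" --pt "1 0 0 0 -16" --pt "1 0 0 0 -24" --pt "1 0 0 0 -32" --pt "1 0 0 0 -40" --pt "1 0 0 0 -48" --pt "1 0 0 0 -56" --pt "1 0 0 0 -64" --pt "1 0 0 0 -72" --pt "1 0 0 0 -78" --pt "1 0 0 0 -83" --pt "1 0 0 0 -85" --pt "1 0 0 0 -85" --pt "1 0 0 0 -85" --newtons 50

```text
t: 67.4
tcp_pos: [0.5006, 0.107, 0.0801]
tcp_rot: [-0.001, 0.982, 0.19, -0.001]
contact_force: [-11.3, -1.0, 12.3]
finger_gap: 0.0133
finger_force: 51.1
```

carry_out --pt "0.6 0 0 0 0" --pt "0.6 0 0 0 0" --pt "0.6 0 0 0 0" --pt "0.6 0 0 0.03 0" --pt "0.6 0 0 0.08 0" --pt "0.6 0 0 0.12 0" --pt "0.6 0 -0.05 0.14 10" --pt "0.6 0 -0.1 0.14 20" --pt "0.6 0 -0.16 0.14 30" --pt "0.6 0 -0.22 0.14 40" --pt "0.6 0 -0.28 0.14 50" --pt "0.6 0 -0.28 0.14 50" --pt "0.6 0 -0.28 0.14 50"

```text
t: 69.03
tcp_pos: [0.5014, -0.1761, 0.2195]
tcp_rot: [0.0, 0.811, 0.585, -0.0]
contact_force: [0.1, 0.9, -0.8]
finger_gap: 0.0345
finger_force: 0.0
```

Run:
```python
from blob import *
im=grab("top","t19"); B=(150,140,310,230)
print("tin",blob("t19",*YEL,.088,(155,160,205,220))[3:]); print("can",blob("t19",*CAP,.098,B)[1:]); print("jar",blob("t19",*GRN,.091,B)[1:])
ORG=((8,180,150),(19,255,255)); RED=((0,180,100),(5,255,255))
h=cv2.cvtColor(im,cv2.COLOR_BGR2HSV); m=cv2.inRange(h,np.array(ORG[0]),np.array(ORG[1])); m[:150]=0;m[230:]=0;m[:,:220]=0;m[:,310:]=0
ys,xs=np.nonzero(m); r=cv2.minAreaRect(np.c_[xs,ys].astype(np.float32)); print("knob",len(xs),r)
bx=cv2.boxPoints(r); P=[ray("t19",*b,.088)[:2] for b in bx]; 
for i in(0,1): d=P[i+1]-P[i]; print(np.linalg.norm(d),np.degrees(np.arctan2(d[1],d[0]))+73.3)
print("knob ctr",[(np.mean(P,0)-C)@w for w in(U,Vv)])
m=cv2.inRange(h,np.array(RED[0]),np.array(RED[1])); m[:140]=0;m[230:]=0;m[:,:220]=0;m[:,310:]=0; ys,xs=np.nonzero(m)
r=cv2.minAreaRect(np.c_[xs,ys].astype(np.float32)); print("bridge",sorted(round(float((ray("t19",*b,.048)[:2]-C)@U),4) for b in cv2.boxPoints(r)))
s=ctrl.get_state(); print(s["t"],s["contact_force"])
```

```text
tin (np.float64(-0.16410580732358546), np.float64(-0.0023216364690630564))
can (array([184, 172,  20,  20, 314], dtype=int32), array([0.49385187, 0.34290856]), np.float64(-0.10479581134325287), np.float64(-0.0006010531544135982))
jar (array([242, 161,  20,  21, 329], dtype=int32), array([0.54137281, 0.17749785]), np.float64(0.06730615545588872), np.float64(-0.0025488642484501668))
knob 38 ((270.9556579589844, 181.8935089111328), (30.692312240600586, 6.615386009216309), 67.38013458251953)
0.019657390361360834 11.924724408620555
0.09372782133504988 -78.56694595541678
knob ctr [np.float64(0.11896137236526366), np.float64(-0.04423681012409885)]
bridge [0.0947, 0.0963, 0.147, 0.1477]
69.075 [-0.15671607  0.2186825   0.33283063]
```

Run:
```python
from blob import *
im=cv2.imread("pics/t19.png"); h=cv2.cvtColor(im,cv2.COLOR_BGR2HSV)
m=cv2.inRange(h,np.array((8,150,120)),np.array((21,255,255)))[170:210,255:290]; k,l,st,ce=cv2.connectedComponentsWithStats(m); j=1+np.argmax(st[1:,4])
ys,xs=np.nonzero(l==j); c=np.c_[xs+255,ys+170]; w=np.array([ray("t19",*p,.085)[:2] for p in c]); w=np.c_[(w-C)@U,(w-C)@Vv]
e,v=np.linalg.eigh(np.cov(w.T)); print(st[j],w.mean(0),np.sqrt(e)*np.sqrt(12),"angle cw from x",-np.degrees(np.arctan2(v[1,1],v[0,1])))
```

```text
[14 10  9 17 62] [ 0.12224026 -0.06277539] [0.02047575 0.05772926] angle cw from x -97.62832582092503
```

```bash
python3 -c "
from bench import ctrl
print(ctrl.close_job())"
```

```text
the job is handed in; nothing more can be done
None
```

The job is handed in. All five items stand in one row in the crate, the stop is up against the row at about 40 mm, and the clamp is at about 1.44 rad; I don't have the judge's result. The rod can fell over in the crate partway through, and I stood it up again.

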